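# Recharge the sorbent test rig

### The job

Get the sorbent rig ready for its next run: lay every cassette on the sloping drain rack, flat on both rails, pointing straight up the slope with its low end at the lip, side by side and not stacked; tip all the ceramic balls from the carrying tray into the feed hopper; and stand the empty tray back upright and centred on the lab jack. When all of that is in place, press the feeder's spring plunger fully down to its stop and let it rise again. Leave the bottle, the flask and the wrench where they are.

Things in the scene. Friction and masses are not known exactly. Their poses are not given: they have to be found in the camera images.
- cassette0: sorbent cassette, a flat aluminium bar-shaped box with dark mesh panels on both broad faces, 110 x 38 x 30 mm (its own x, y, z), 160 g; origin at its centre; either broad face may be up and either end may lead. Starts flat on the bench; two to four cassettes are present
- cassette1: sorbent cassette, a flat aluminium bar-shaped box with dark mesh panels on both broad faces, 110 x 38 x 30 mm (its own x, y, z), 160 g; origin at its centre; either broad face may be up and either end may lead. Starts flat on the bench; two to four cassettes are present
- cassette2: sorbent cassette, a flat aluminium bar-shaped box with dark mesh panels on both broad faces, 110 x 38 x 30 mm (its own x, y, z), 160 g; origin at its centre; either broad face may be up and either end may lead. Starts flat on the bench; two to four cassettes are present
- cassette3: sorbent cassette, a flat aluminium bar-shaped box with dark mesh panels on both broad faces, 110 x 38 x 30 mm (its own x, y, z), 160 g; origin at its centre; either broad face may be up and either end may lead. Starts flat on the bench; two to four cassettes are present
- rack: fixed steel drain rack standing on the bench, 330 mm wide along its y, about 125 mm deep, highest edge 125 mm above the bench; origin on the bench under its middle, its x axis points to the high side. Two 14 mm wide rails run along its y, 64 mm apart, carrying a plane that slopes 20 degrees down towards -x; it is open between the rails
- rack_bed (a point): middle of the rack's sloping plane (rail tops), 100 mm above the bench; x up the slope, y along the rails, z square to the plane. Rails centred at x = -32 and +32 mm, y -165 to +165 mm. The lip's inner face is at x = -58 mm, 8 mm above the plane; a cassette in place has its centre at about x = 0, z = 15 mm. Room for four cassettes about 72 mm apart along y
- tray: aluminium carrying tray, 172 (x) x 108 mm (y); origin at the centre of its underside. Floor 4 mm thick; both ends slope up at 40 degrees to pouring lips at x = -87 and +87 mm, z = 30 mm; sides 34 mm high. Central upright grip plate, 60 mm (x) x 10 mm (y), up to z = 100 mm: grip its top across y. Starts on the jack holding five balls; they roll out over an end tipped down about 55 degrees or more
- jack: fixed lab jack, origin on the bench under its middle; base 100 x 90 mm, square steel top plate 80 x 80 mm, 60 mm above the bench
- jack_top (a point): centre of the lab jack's top plate, 60 mm above the bench: the tray's origin belongs here
- ball0_center (a point): centre of a white ceramic ball, 30 mm across, 26 g
- ball1_center (a point): centre of a white ceramic ball, 30 mm across, 26 g
- ball2_center (a point): centre of a white ceramic ball, 30 mm across, 26 g
- ball3_center (a point): centre of a white ceramic ball, 30 mm across, 26 g
- ball4_center (a point): centre of a white ceramic ball, 30 mm across, 26 g
- feeder: fixed feeder unit on a grey base plate 340 x 150 mm, 10 mm thick; origin on the bench under the hopper's middle. A square steel hopper stands there; the plunger stands on a 60 mm wide aluminium barrel at x = -170 mm, on the robot's side
- hopper_mouth (a point): centre of the hopper's open mouth, level with its rim, 137 mm above the bench; same axes as the feeder; the mouth is a square about 165 mm wide inside, walls slope in to a floor 97 mm below the rim
- plunger (a joint): travel of the feeder's spring plunger, m: 0 up, 0.022 fully down at its stop; about 3 N to start and 10 N at the stop; it springs back
- plunger_top (a point): centre of the top of the plunger's round black head (48 mm across), 136 mm above the bench when up; pushed straight down
- bottle: bystander: white plastic bottle with red cap, 70 mm across, 170 mm high; origin at the centre of its underside
- flask: bystander: conical glass flask, 84 mm across, 120 mm high; origin at the centre of its underside
- wrench: bystander: steel wrench 170 mm long lying on the bench beyond the rack; origin at its underside

How it is judged:
On the way, in this order (a step that is already met when the one before it is completed fails the run):
1. every cassette lies in place on the rack, all balls are in the hopper and the tray stands upright on the jack (x of cassette0 in the frame of rack_bed between -0.02 and 0.025 m and y of cassette0 in the frame of rack_bed between -0.155 and 0.155 m and z of cassette0 in the frame of rack_bed between 0.008 and 0.022 m and angle between the z axis of each of cassette0, cassette1, cassette2, cassette3 and the z axis of rack_bed, either way round below 0.1 rad and angle between the x axis of each of cassette0, cassette1, cassette2, cassette3 and the x axis of rack_bed, either way round below 0.2 rad and x of cassette1 in the frame of rack_bed between -0.02 and 0.025 m and y of cassette1 in the frame of rack_bed between -0.155 and 0.155 m and z of cassette1 in the frame of rack_bed between 0.008 and 0.022 m and x of cassette2 in the frame of rack_bed between -0.02 and 0.025 m and y of cassette2 in the frame of rack_bed between -0.155 and 0.155 m and z of cassette2 in the frame of rack_bed between 0.008 and 0.022 m and x of cassette3 in the frame of rack_bed between -0.02 and 0.025 m and y of cassette3 in the frame of rack_bed between -0.155 and 0.155 m and z of cassette3 in the frame of rack_bed between 0.008 and 0.022 m and x of ball0_center in the frame of hopper_mouth between -0.08 and 0.08 m and y of ball0_center in the frame of hopper_mouth between -0.08 and 0.08 m and z of ball0_center in the frame of hopper_mouth between -0.11 and -0.005 m and x of ball1_center in the frame of hopper_mouth between -0.08 and 0.08 m and y of ball1_center in the frame of hopper_mouth between -0.08 and 0.08 m and z of ball1_center in the frame of hopper_mouth between -0.11 and -0.005 m and x of ball2_center in the frame of hopper_mouth between -0.08 and 0.08 m and y of ball2_center in the frame of hopper_mouth between -0.08 and 0.08 m and z of ball2_center in the frame of hopper_mouth between -0.11 and -0.005 m and x of ball3_center in the frame of hopper_mouth between -0.08 and 0.08 m and y of ball3_center in the frame of hopper_mouth between -0.08 and 0.08 m and z of ball3_center in the frame of hopper_mouth between -0.11 and -0.005 m and x of ball4_center in the frame of hopper_mouth between -0.08 and 0.08 m and y of ball4_center in the frame of hopper_mouth between -0.08 and 0.08 m and z of ball4_center in the frame of hopper_mouth between -0.11 and -0.005 m and horizontal distance between tray and jack_top below 0.025 m and angle between tray's own z axis and vertical below 0.08 rad and z of tray in the frame of jack_top between -0.005 and 0.006 m), for 0.3 s.
2. the plunger is pressed to its stop (value of joint plunger above 0.019 m), for 0.1 s.
At the end, for the whole second after the job is handed in: Each cassette rests flat on both rails (within 0.1 rad), centre -20 to +25 mm along the slope, within 0.2 rad of straight and 155 mm sideways; all balls are in the hopper; the tray is upright (0.08 rad), within 25 mm of the jack's centre; the plunger was pressed past 19 mm and is up (all of step 1 and linear speed of each of cassette0, cassette1, cassette2, cassette3, tray below 0.02 m/s and value of joint plunger below 0.004 m); the robot touches nothing.
It fails at once if the bottle is moved by more than 30 mm (distance of bottle from where it was at the start of the episode above 0.03 m).
It fails at once if the flask is moved by more than 30 mm (distance of flask from where it was at the start of the episode above 0.03 m).
It fails at once if the wrench is moved by more than 30 mm (distance of wrench from where it was at the start of the episode above 0.03 m).
Of cassette0, cassette1, cassette2, cassette3 only 2 to 4 are there at a start; the rules pass over those that are not, and their reading is None.
At some moment in a run one of cassette0, cassette1, cassette2, cassette3 may be knocked a few centimetres aside while the robot is not near it.
It also fails if it takes over 210 s, if anything falls off the work surface, if the arm or the gripper's body presses on something with over 40 N, if the wrist force passes 120 N, or if a joint passes its speed limit or range.

### The arm

A 6-joint arm with a two-finger parallel gripper is mounted at the origin on the work surface. World frame = base frame: x ahead of the robot, y to its left, z up, the work surface at z = 0. Lengths are in m, angles in rad, forces in N, time in s.
With the tool pointing down it reaches from about 0.325 to 0.85 m from the base axis. Payload 4.4 kg.
Tool frame: the origin (TCP) lies at the very end of the fingers, on their centre line; the grasp point (between the pads) lies robot.grasp_offset behind it (robot.grasp_offset is the distance from the TCP to the grasp point, in m); z points along the fingers, y is the line along which they close (so a half turn about z gives the same grasp; the last joint's range is limited). The gripper opens to 94 mm and grips with 3 to 60 N. Pads are 16 mm wide; open, the fingers measure 119 mm over their backs; the gripper's body (75 mm by 177 mm) begins 78 mm behind the grasp point.
Start: joints at [1.123, 0.207, 1.542, -0, 1.393, -0.15], TCP at [0.168, 0.55, 0.205] pointing down, gripper open.
Joint ranges: [-2.73, 2.73], [-0.86, 2.22], [0.23, 2.46], [-1.11, 4.25], [0.08, 2.63], [-2.82, 2.82]. Speed limits (rad/s): [2.79, 2.79, 3.14, 3.14, 3.14, 3.14].

### API

Orientations are given as [roll, pitch, yaw] about the fixed x, y, z axes, in that order (R = Rz(yaw) Ry(pitch) Rx(roll)).
In Python, from station import readout, capture, workorder, robot gives the robot as it stands.
- The arm moves only by the tool arm_command, never from a script. Its argument "steps" is text: rows parted by semicolons, each of 7 numbers parted by spaces: the shift along the tool's x, y, z in units of 600 mm (1.0 is 600 mm), then the turn, a rotation vector about the tool's x, y, z in units of 0.5 rad (1.0 is 0.5 rad), then the opening, from 0 (shut) to 1 (fully open). A call has exactly 5 rows; each row is the pose to reach, as a shift and turn from the pose commanded when the call began, along the tool's axes at that moment; what a row does not reach only later rows make up. A row lasts 1/12 s, in which the tool goes at most 41.7 mm and 7.16 degrees, less where a joint would pass 70% of its speed; a pose out of reach is approached as far as the arm can. A call with a number of a shift or a turn outside -1 to 1 is refused whole. A call with a gripper value outside its range is refused whole. The fingers move at their own pace and stop on an object; "grip_force" is the grip in N (left out, the last holds). Time passes only in rows, so rows that repeat a pose let the fingers close, or fill a call up. It gives the time, the measured TCP pose, the force, the opening and the grip force at its end, in the units of the state.
- readout.observe(): the state, without advancing time (a new reading comes with each control period).
- capture(name): name is "scene" or "top" or "wrist"; returns a dict with "image" (420x560x3 uint8, red, green, blue), "fx", "fy", "cx", "cy" (pixels), "dist_coeffs" ([k1, k2, p1, p2, k3] as OpenCV has them; the pictures are not rectified), "position" and "rotation" of the camera in the world; the wrist camera has in their place "mount" (4x4, takes a point from camera to tool coordinates, whose origin is the TCP and whose axes are the flange's). Camera axes: x right, y down, z forward; pixel columns grow to the right and rows downward; lengths in m; the calibration is good to about 2 mm. A picture is of the moment at which its call begins: read the wrist's pose just before it. There is no depth.
- workorder.close_job(): hands the job in; it is judged then, once.
The state is a dict: "t": time; "joints": joint angles; "qd": joint speeds; "joint_torque": joint torques, N m; "position": TCP position; "tool_rot": TCP orientation; "wrist_force": force on the tool from outside, world axes, zero at the start; "ft_torque": the same for the moment, N m; "opening": opening from 0.0 (shut) to 1.0 (fully open); "gripper_force": force on a finger pad.
Only numpy, scipy, OpenCV 4.12 (cv2) and the standard library are available. Lean on these libraries where they do the work, as an engineer would, in place of code of your own. Each camera call takes 0.05 s, during which the arm holds its last target. There are 200 camera calls.

## Working session

There is one attempt and no reset: what is moved stays moved. The work goes in short steps, Python scripts to look and compute and a tool call to move; the robot and the scene stay as the last step left them, time stands still between calls to the robot, and variables do not carry over. Pictures are saved under pics/ and viewed, at most 14 in all, crops included, and the job is handed in when it is done.

Besides the shell and the picture viewer there is one more tool, called after "Emit:" by a JSON object that holds its "fn" and its "kwargs", one argument or row to a line. arm_command: Moves the arm, as the interface text tells. Its arguments: {"type":"object","properties":{"steps":{"type":"string"},"grip_force":{"type":"number"}},"required":["steps"]}

```bash
mkdir -p pics; ls
python3 - <<'E'
from station import readout, capture, workorder, robot
import cv2,numpy as np
print(readout.observe()); print(robot.grasp_offset)
for n in("scene","top"):
    c=capture(n); cv2.imwrite(f"pics/{n}0.png",c["image"][:,:,::-1]); print({k:v for k,v in c.items() if k!="image"})
E
```

```text
pics
{'t': 0.0, 'joints': array([ 1.12351451e+00,  2.07406123e-01,  1.54296820e+00, -3.05668530e-06,
        1.39349484e+00, -1.50528610e-01]), 'qd': array([ 0.00082223,  0.00045429,  0.00141894, -0.00095818, -0.00148422,
       -0.00056636]), 'joint_torque': array([-1.22364076e-03, -3.70875013e+01, -2.81415153e+01,  6.95820269e-02,
        3.62085714e-02, -1.96722517e-04]), 'position': array([0.16780942, 0.54911293, 0.20429195]), 'tool_rot': array([-3.13934144e+00, -3.38412075e-04,  2.84483961e+00]), 'wrist_force': array([-0.46177231, -0.20592635, -0.36904254]), 'ft_torque': array([-0.04656181,  0.02933481,  0.01254988]), 'gripper_force': 0.0, 'opening': 1.002880630416234}
0.0188
{'fx': 448.94289566061605, 'fy': 448.94289566061605, 'cx': 295.4954342210075, 'cy': 209.30915786611652, 'dist_coeffs': array([0.04035675, 0.        , 0.        , 0.        , 0.        ]), 'position': array([1.00542984, 0.50426288, 0.96625604]), 'rotation': array([-2.48916963, -0.01097598,  2.48601421])}
{'fx': 451.0383062789471, 'fy': 451.0383062789471, 'cx': 277.5678012393405, 'cy': 210.64241480204862, 'dist_coeffs': array([0.0096113, 0.       , 0.       , 0.       , 0.       ]), 'position': array([ 0.51364038, -0.00384957,  1.16832327]), 'rotation': array([-3.05776143e+00,  5.74853286e-04, -1.59907838e+00])}
```

View pics/top0.png

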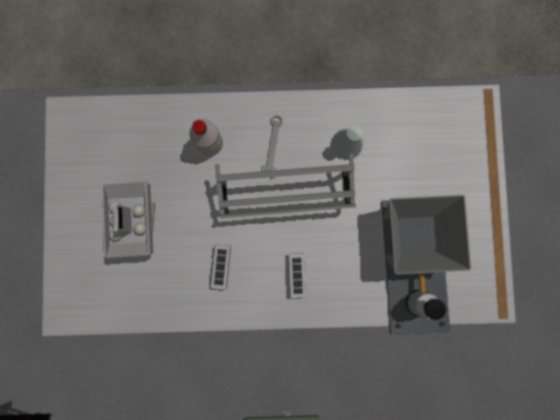

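View pics/scene0.png

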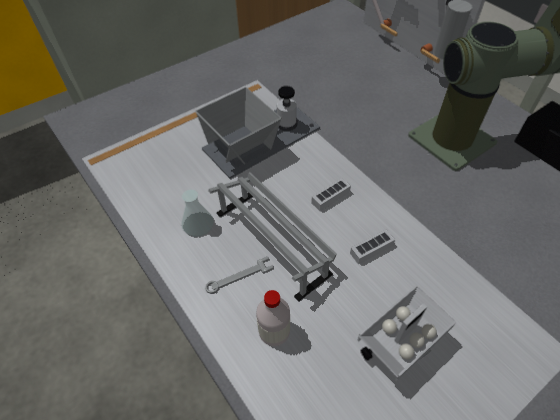

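The top view shows two cassettes at (221,267) and (297,275). The rack is around (287,187) with its lip on the robot side, near row 213. The tray with balls is at (127,220), the hopper at (428,235) and the plunger at (433,308). The scene view agrees: bottle (272,318), flask (195,215), wrench (240,275).

```bash
cat > h.py <<'E'
import numpy as np, cv2
from scipy.spatial.transform import Rotation as R
from station import readout, capture, workorder, robot
def cam(n):
    s=readout.observe(); c=capture(n)
    c["K"]=np.array([[c["fx"],0,c["cx"]],[0,c["fy"],c["cy"]],[0,0,1]])
    if n=="wrist":
        T=np.eye(4);T[:3,:3]=R.from_euler("xyz",s["tool_rot"]).as_matrix();T[:3,3]=s["position"]
        M=T@c["mount"]; c["Rm"]=M[:3,:3];c["p"]=M[:3,3]
    else:
        c["Rm"]=R.from_euler("xyz",c["rotation"]).as_matrix();c["p"]=c["position"]
    return c
def ray(c,uv,z):
    "pixels -> world xy at height z"
    uv=np.asarray(uv,float).reshape(-1,1,2); z=np.broadcast_to(z,len(uv))
    n=cv2.undistortPoints(uv,c["K"],c["dist_coeffs"])[:,0]
    d=np.c_[n,np.ones(len(n))]@c["Rm"].T
    return c["p"]+d*((z-c["p"][2])/d[:,2])[:,None]
def proj(c,P):
    P=np.asarray(P,float).reshape(-1,3); r=cv2.Rodrigues(c["Rm"].T)[0]
    return cv2.projectPoints(P,r,-c["Rm"].T@c["p"],c["K"],c["dist_coeffs"])[0][:,0]
def crop(c,x0,y0,x1,y1,k,f,P=None):
    im=cv2.convertScaleAbs(c["image"][:,:,::-1],alpha=1.3,beta=10)
    im=cv2.resize(im[y0:y1,x0:x1],None,fx=k,fy=k,interpolation=cv2.INTER_CUBIC)
    if P is not None:
        for u,v in proj(c,P): cv2.circle(im,(int((u-x0+.5)*k),int((v-y0+.5)*k)),3,(0,255,0),1)
    cv2.imwrite(f,im)
def step(dp,drot_world=None):
    "world displacement -> tool-axes row numbers from the measured pose"
    s=readout.observe();T=R.from_euler("xyz",s["tool_rot"])
    return T.inv().apply(dp)/.6
E
python3 - <<'E'
from h import *
c=cam("top"); crop(c,90,100,490,335,2,"pics/t1.png")
g=cv2.cvtColor(c["image"],cv2.COLOR_RGB2GRAY)
for n,p,z in [("c221",(221,267),.03),("c297",(297,275),.03)]:
    print(n,ray(c,p,z))
E
```

```text
c221 [[0.47162544 0.13979776 0.03      ]]
c297 [[ 0.4463637  -0.04993215  0.03      ]]
```

View pics/t1.png

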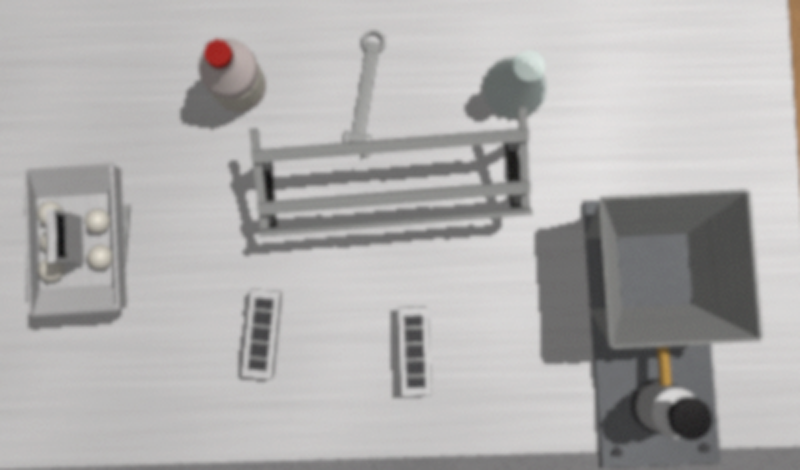

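Run:
```python
from h import *
c=cam("top")
def W(uv,z): return ray(c,np.array(uv)/2+[89.75,99.75],z)
def rep(n,P): print(n,np.round(P[:,:2],4).tolist(),"mean",P[:,:2].mean(0).round(4))
for n,q in [("A",[(249,290),(281,293),(271,379),(240,376)]),("B",[(398,308),(428,308),(430,395),(401,396)])]:
    P=W(q,.03); rep(n,P); d=(P[0]+P[1]-P[2]-P[3])/2; print(" len",np.hypot(*d[:2]),"yaw",np.arctan2(d[1],d[0]))
for n,q,z in [("far",[(255,156),(527,137)],.111),("near",[(265,208),(527,187)],.089),("lip",[(262,228),(530,210)],.088)]:
    P=W(q,z);rep(n,P);d=P[0]-P[1];print(" len",np.hypot(*d[:2]),"ydir yaw",np.arctan2(-d[0],d[1]))
P=W([(600,197),(749,191),(760,340),(612,348)],.137);rep("hop",P);d=(P[0]+P[1]-P[2]-P[3])/2;print(np.hypot(*d[:2]),np.arctan2(d[1],d[0]))
rep("plg",W([(690,417)],.136))
P=W([(27,168),(118,165),(123,313),(33,317)],.092);rep("tray",P);d=(P[0]+P[1]-P[2]-P[3])/2;print(np.hypot(*d[:2]),np.arctan2(d[1],d[0]))
rep("grip",W([(53,210),(53,268)],.16)); rep("bottle",W([(218,53)],.17)); rep("flask",W([(530,66)],.12)); rep("wr",W([(371,42),(357,140)],.01))
```

```text
A [[0.5277, 0.1558], [0.5228, 0.1156], [0.4162, 0.1302], [0.421, 0.1688]] mean [0.4719 0.1426]
 len 0.1075050009478343 yaw -0.12817385441584514
B [[0.4998, -0.0309], [0.4988, -0.0686], [0.3909, -0.0675], [0.3907, -0.0313]] mean [ 0.4451 -0.0496]
 len 0.10851512392068809 yaw -0.003156336162801464
far [[0.6846, 0.1347], [0.6982, -0.1879]] mean [ 0.6914 -0.0266]
 len 0.3229226101225805 ydir yaw 0.04205591274079156
near [[0.6247, 0.1267], [0.6412, -0.1892]] mean [ 0.6329 -0.0312]
 len 0.3162868680854434 ydir yaw 0.05207485777686528
lip [[0.6008, 0.1308], [0.6134, -0.1918]] mean [ 0.6071 -0.0305]
 len 0.3228598721622152 ydir yaw 0.03897620799259289
hop [[0.6215, -0.2642], [0.6236, -0.4353], [0.4537, -0.437], [0.4493, -0.2693]] mean [ 0.537  -0.3515]
0.17114054629994588 0.01971648408761132
plg [[0.3699, -0.3533]] mean [ 0.3699 -0.3533]
tray [[0.6808, 0.4112], [0.6814, 0.3021], [0.504, 0.2969], [0.5024, 0.4034]] mean [0.5921 0.3534]
0.17801784803173418 0.03652413082615988
grip [[0.6219, 0.3557], [0.5568, 0.3556]] mean [0.5893 0.3557]
bottle [[0.7935, 0.1666]] mean [0.7935 0.1666]
flask [[0.7813, -0.1934]] mean [ 0.7813 -0.1934]
wr [[0.8474, -0.0065], [0.7182, 0.0152]] mean [0.7828 0.0043]
```

The crop gives consistent sizes: cassettes measure 108 mm, the rails sit 60 mm apart horizontally and the tray measures 178 mm. Next I plan the approach to the tray.

```bash
cat >> h.py <<'E'
def down(yaw,tilt=0.0):
    "tool pointing down with heading yaw (closing axis square to it), then tilted about the heading's y; tilt>0: fingers swing to +heading"
    return R.from_euler("z",yaw)*R.from_euler("y",-tilt)*R.from_euler("xyz",[np.pi,0,np.pi])
def plan(wps,start=None):
    "wps: (pos, Rotation, ncalls) -> row numbers per call"
    s=readout.observe()
    p,r=(np.array(s["position"]),R.from_euler("xyz",s["tool_rot"])) if start is None else start
    print("t",round(s["t"],2),"at",p.round(4),"q",np.round(s["joints"],2),"open",round(s["opening"],3),"F",s["wrist_force"].round(1))
    for q,w,n in wps:
        q=np.array(q,float); dv=(w*r.inv()).as_rotvec(); p0,r0=p,r
        for k in range(1,n+1):
            pn=p0+(q-p0)*k/n; rn=R.from_rotvec(dv*k/n)*r0
            print(np.round(np.r_[r.inv().apply(pn-p)/.6,(r.inv()*rn).as_rotvec()/.5],3).tolist(),"->",pn.round(3))
            p,r=pn,rn
E
python3 - <<'E'
from h import *
plan([((.590,.355,.27),down(.03),3)])
E
```

```text
t 0.2 at [0.168  0.5494 0.2047] q [ 1.12  0.21  1.54 -0.    1.39 -0.15] open 1.0 F [-0.   0.1  0.1]
[-0.256, -0.035, -0.036, -0.001, -0.0, -0.218] -> [0.309 0.485 0.226]
[-0.251, -0.062, -0.036, -0.001, -0.0, -0.218] -> [0.449 0.42  0.248]
[-0.242, -0.089, -0.036, -0.001, -0.0, -0.218] -> [0.59  0.355 0.27 ]
```

Emit:
{"fn": "arm_command", "kwargs": {
  "steps": "-0.05 -0.007 -0.007 0 0 -0.04 1;-0.1 -0.014 -0.014 0 0 -0.09 1;-0.15 -0.021 -0.021 0 0 -0.13 1;-0.2 -0.028 -0.028 0 0 -0.175 1;-0.256 -0.035 -0.036 0 0 -0.218 1"
}}

```text
t: 0.62
position: [0.3093, 0.4841, 0.2269]
tool_rot: [-3.141, -0.001, 2.956]
wrist_force: [0.5, -0.2, -0.5]
opening: 0.997
gripper_force: 0.0
```

Emit:
{"fn": "arm_command", "kwargs": {
  "steps": "-0.05 -0.012 -0.007 0 0 -0.04 1;-0.1 -0.025 -0.014 0 0 -0.09 1;-0.15 -0.037 -0.021 0 0 -0.13 1;-0.2 -0.05 -0.028 0 0 -0.175 1;-0.251 -0.062 -0.036 0 0 -0.218 1"
}}

```text
t: 1.03
position: [0.4509, 0.4192, 0.2484]
tool_rot: [-3.141, -0.001, 3.064]
wrist_force: [0.1, -0.1, 1.2]
opening: 0.998
gripper_force: 0.0
```

Emit:
{"fn": "arm_command", "kwargs": {
  "steps": "-0.06 -0.022 -0.009 0 0 -0.05 1;-0.12 -0.044 -0.018 0 0 -0.11 1;-0.18 -0.066 -0.027 0 0 -0.16 1;-0.22 -0.08 -0.033 0 0 -0.2 1;-0.242 -0.089 -0.036 0 0 -0.218 1"
}}

```text
t: 1.45
position: [0.5937, 0.3532, 0.27]
tool_rot: [-3.141, 0.001, -3.114]
wrist_force: [-0.8, 0.5, 0.5]
opening: 0.998
gripper_force: 0.0
```

Run:
```python
from h import *
plan([((.590,.355,.20),down(.03),1),((.590,.355,.108),down(.03),1)])
c=cam("wrist"); 
plate=[(x,y,.16) for x in(.56,.62) for y in(.35,.36)]
cv2.imwrite("pics/w1.png",c["image"][:,:,::-1])
crop(c,0,0,560,420,1,"pics/w1.png",plate+[(.505,.30,.09),(.505,.41,.09),(.677,.30,.09),(.677,.41,.09)])
```

```text
t 1.45 at [0.5937 0.3532 0.27  ] q [ 0.41  0.42  1.14 -0.    1.58 -1.19] open 0.998 F [-0.8  0.5  0.5]
[0.006, 0.003, 0.117, -0.001, 0.002, -0.004] -> [0.59  0.355 0.2  ]
[0.0, -0.0, 0.153, -0.0, 0.0, -0.0] -> [0.59  0.355 0.108]
```

View pics/w1.png

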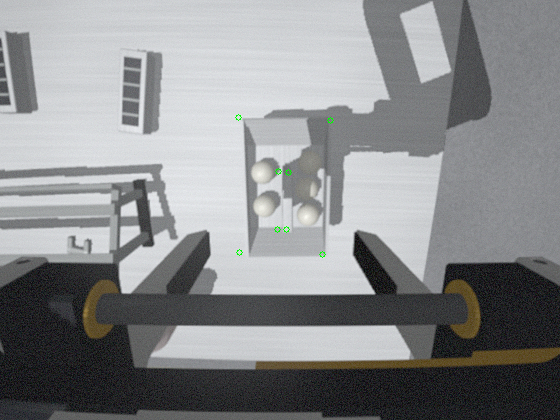

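The wrist view shows the tray centred at about (287,187), with its grip plate at (288,172–230). That is about 4 px (3–4 mm) to +y of my prediction, so I aim for y = 0.358.

Emit:
{"fn": "arm_command", "kwargs": {
  "steps": "0.006 0.008 0.03 0 0 0 1;0.006 0.008 0.06 0 0 0 1;0.006 0.008 0.09 0 0 0 1;0.006 0.008 0.117 0 0 0 1;0.006 0.008 0.117 0 0 0 1"
}}

```text
t: 1.92
position: [0.5832, 0.3595, 0.1947]
tool_rot: [-3.138, -0.009, -3.111]
wrist_force: [0.0, -0.1, -0.9]
opening: 1.002
gripper_force: 0.0
```

Emit:
{"fn": "arm_command", "kwargs": {
  "steps": "0 0 0.04 0 0 0 1;0 0 0.08 0 0 0 1;0 0 0.12 0 0 0 1;0 0 0.15 0 0 0 1;0 0 0.153 0 0 0 1"
}}

```text
t: 2.33
position: [0.5834, 0.3593, 0.1041]
tool_rot: [-3.139, -0.007, -3.111]
wrist_force: [0.2, -0.5, -1.1]
opening: 0.995
gripper_force: 0.0
```

Emit:
{"fn": "arm_command", "kwargs": {
  "steps": "0 0 0 0 0 0 0.4;0 0 0 0 0 0 0.3;0 0 0 0 0 0 0.2;0 0 0 0 0 0 0.1;0 0 0 0 0 0 0",
  "grip_force": 60
}}

```text
t: 2.75
position: [0.5877, 0.3607, 0.1101]
tool_rot: [3.14, 0.003, -3.111]
wrist_force: [-0.9, -0.4, -0.0]
opening: 0.684
gripper_force: 0.0
```

Emit:
{"fn": "arm_command", "kwargs": {
  "steps": "0 0 0 0 0 0 0;0 0 0 0 0 0 0;0 0 0 0 0 0 0;0 0 0 0 0 0 0;0 0 0 0 0 0 0"
}}

```text
t: 3.17
position: [0.5867, 0.3602, 0.1082]
tool_rot: [-3.142, -0.0, -3.111]
wrist_force: [-1.0, 0.3, -0.2]
opening: 0.322
gripper_force: 0.0
```

Emit:
{"fn": "arm_command", "kwargs": {
  "steps": "0 0 0 0 0 0 0;0 0 0 0 0 0 0;0 0 0 0 0 0 0;0 0 0 0 0 0 0;0 0 0 0 0 0 0"
}}

```text
t: 3.58
position: [0.5867, 0.3599, 0.1082]
tool_rot: [-3.141, -0.0, -3.111]
wrist_force: [-0.9, -1.6, 0.7]
opening: 0.102
gripper_force: 60.0
```

Emit:
{"fn": "arm_command", "kwargs": {
  "steps": "0 0 -0.01 0 0 0 0;0 0 -0.03 0 0 0 0;0 0 -0.06 0 0 0 0;0 0 -0.09 0 0 0 0;0 0 -0.12 0 0 0 0"
}}

```text
t: 4.0
position: [0.5863, 0.3603, 0.181]
tool_rot: [-3.142, -0.001, -3.111]
wrist_force: [0.4, 0.5, -3.2]
opening: 0.104
gripper_force: 60.0
```

Emit:
{"fn": "arm_command", "kwargs": {
  "steps": "0 0 -0.03 0 0 0 0;0 0 -0.06 0 0 0 0;0 0 -0.09 0 0 0 0;0 0 -0.12 0 0 0 0;0 0 -0.13 0 0 0 0"
}}

```text
t: 4.42
position: [0.5879, 0.361, 0.2626]
tool_rot: [3.139, 0.005, -3.111]
wrist_force: [0.4, 0.1, -3.5]
opening: 0.103
gripper_force: 60.0
```

Run:
```python
from h import *
T=.03
plan([((.587,.36,.27),down(T),1),((.57,0.0,.32),down(0),2),((.57,-.352,.32),down(-.1),2)])
c=cam("top");crop(c,60,100,360,320,2.6,"pics/t2.png")
```

```text
t 4.42 at [0.5879 0.361  0.2626] q [ 0.43  0.41  1.16  0.    1.56 -1.18] open 0.103 F [ 0.4  0.1 -3.5]
[0.002, -0.002, -0.012, 0.005, 0.011, 0.001] -> [0.587 0.36  0.27 ]
[0.023, -0.299, -0.042, -0.0, -0.0, 0.03] -> [0.578 0.18  0.295]
[0.019, -0.3, -0.042, -0.0, -0.0, 0.03] -> [0.57 0.   0.32]
[-0.0, -0.293, -0.0, 0.0, -0.0, 0.1] -> [ 0.57  -0.176  0.32 ]
[-0.015, -0.293, -0.0, -0.0, -0.0, 0.1] -> [ 0.57  -0.352  0.32 ]
```

View pics/t2.png

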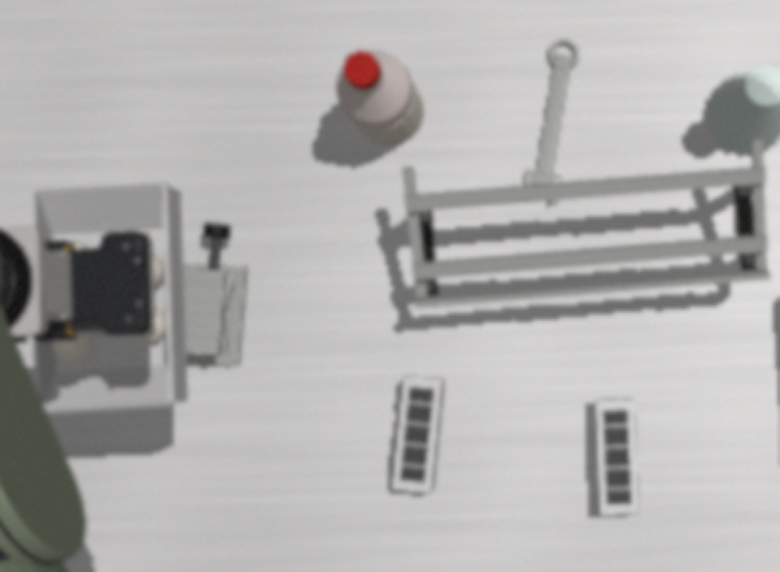

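The tray is held clear of the jack, both cassettes are still at (417,435) and (615,458) in this crop, and the bottle, wrench and flask are untouched. Now I carry the tray over to the hopper.

Emit:
{"fn": "arm_command", "kwargs": {
  "steps": "0.003 -0.03 -0.01 0 0 0.005 0;0.008 -0.08 -0.02 0 0 0.01 0;0.013 -0.14 -0.03 0 0 0.015 0;0.018 -0.2 -0.045 0 0 0.02 0;0.025 -0.265 -0.056 0 0 0.03 0"
}}

```text
t: 4.88
position: [0.5756, 0.2, 0.2908]
tool_rot: [-3.142, -0.002, -3.125]
wrist_force: [0.1, -0.6, -4.3]
opening: 0.102
gripper_force: 60.0
```

Emit:
{"fn": "arm_command", "kwargs": {
  "steps": "0.004 -0.065 -0.01 0 0 0.01 0;0.008 -0.13 -0.02 0 0 0.02 0;0.012 -0.195 -0.03 0 0 0.025 0;0.016 -0.26 -0.035 0 0 0.03 0;0.019 -0.325 -0.042 0 0 0.03 0"
}}

```text
t: 5.3
position: [0.5669, 0.0042, 0.3161]
tool_rot: [3.141, -0.002, -3.141]
wrist_force: [0.0, 0.2, -3.2]
opening: 0.102
gripper_force: 60.0
```

Emit:
{"fn": "arm_command", "kwargs": {
  "steps": "0 -0.065 0 0 0 0.06 0;0 -0.13 0 0 0 0.12 0;0 -0.195 0 0 0 0.18 0;0 -0.26 0 0 0 0.24 0;0 -0.32 0 0 0 0.3 0"
}}

```text
t: 5.72
position: [0.5672, -0.1883, 0.3158]
tool_rot: [3.141, -0.002, 2.99]
wrist_force: [0.4, 1.0, -4.1]
opening: 0.105
gripper_force: 60.0
```

Emit:
{"fn": "arm_command", "kwargs": {
  "steps": "-0.01 -0.06 0 0 0 0.06 0;-0.02 -0.12 0 0 0 0.12 0;-0.03 -0.18 0 0 0 0.18 0;-0.04 -0.23 0 0 0 0.24 0;-0.045 -0.27 0 0 0 0.3 0"
}}

```text
t: 6.13
position: [0.5698, -0.353, 0.315]
tool_rot: [3.141, -0.002, 2.838]
wrist_force: [0.7, 0.3, -2.5]
opening: 0.104
gripper_force: 60.0
```

Run:
```python
from h import *
plan([((.575,-.364,.24),down(-.3),1),((.575,-.364,.24),down(-.3,1.15),3)])
c=cam("top"); crop(c,60,150,240,285,4,"pics/t3.png")
```

```text
t 6.13 at [ 0.5698 -0.353   0.315 ] q [-0.68  0.36  1.13 -0.    1.66 -1.95] open 0.104 F [ 0.7  0.3 -2.5]
[-0.014, -0.015, 0.125, 0.001, -0.005, -0.006] -> [ 0.575 -0.364  0.24 ]
[0.0, 0.0, 0.0, -0.0, -0.767, -0.0] -> [ 0.575 -0.364  0.24 ]
[0.0, 0.0, 0.0, -0.0, -0.767, -0.0] -> [ 0.575 -0.364  0.24 ]
[0.0, 0.0, 0.0, -0.0, -0.767, -0.0] -> [ 0.575 -0.364  0.24 ]
```

View pics/t3.png

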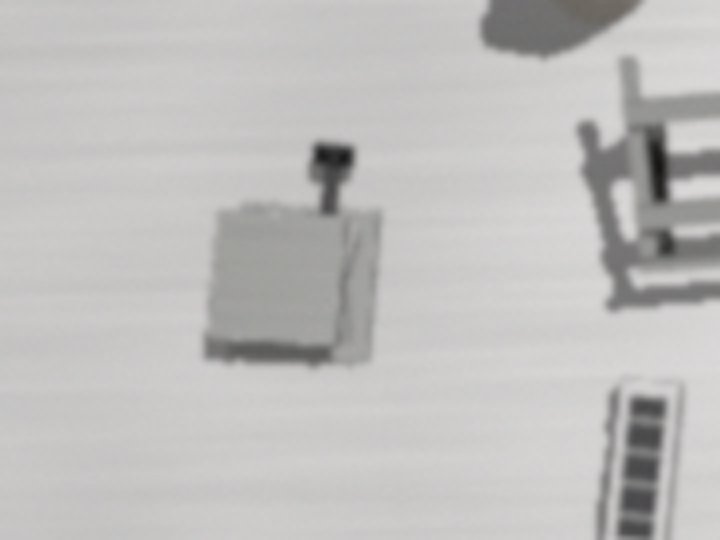

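The jack is now fully visible, with its top plate centred at about (278,277) in this crop. I tilt the tray over the hopper.

Emit:
{"fn": "arm_command", "kwargs": {
  "steps": "-0.005 -0.005 0.03 0 0 0 0;-0.01 -0.01 0.06 0 0 0 0;-0.014 -0.015 0.09 0 0 0 0;-0.014 -0.015 0.115 0 0 0 0;-0.014 -0.015 0.125 0 0 0 0"
}}

```text
t: 6.6
position: [0.5741, -0.3601, 0.237]
tool_rot: [3.138, -0.007, 2.842]
wrist_force: [-0.0, 0.4, -4.5]
opening: 0.102
gripper_force: 60.0
```

Emit:
{"fn": "arm_command", "kwargs": {
  "steps": "0 0 0 0 -0.1 0 0;0 0 0 0 -0.25 0 0;0 0 0 0 -0.45 0 0;0 0 0 0 -0.6 0 0;0 0 0 0 -0.767 0 0"
}}

```text
t: 7.02
position: [0.5758, -0.361, 0.2425]
tool_rot: [-3.141, 0.387, 2.843]
wrist_force: [0.7, 0.5, -3.8]
opening: 0.105
gripper_force: 60.0
```

Emit:
{"fn": "arm_command", "kwargs": {
  "steps": "0 0 0 0 -0.1 0 0;0 0 0 0 -0.2 0 0;0 0 0 0 -0.3 0 0;0 0 0 0 -0.4 0 0;0 0 0 0 -0.5 0 0"
}}

```text
t: 7.43
position: [0.5754, -0.3606, 0.2418]
tool_rot: [-3.142, 0.634, 2.843]
wrist_force: [0.7, 0.3, -3.9]
opening: 0.102
gripper_force: 60.0
```

Run:
```python
from h import *
plan([((.575,-.364,.24),down(-.3,1.15),2)])
c=cam("top"); print(ray(c,(129.1,218.9),.06))
crop(c,370,160,520,340,3,"pics/a.png")
d=cam("scene"); crop(d,180,70,330,170,3,"pics/b.png")
a,b=cv2.imread("pics/a.png"),cv2.imread("pics/b.png")
b=cv2.copyMakeBorder(b,0,240,0,0,cv2.BORDER_CONSTANT); cv2.imwrite("pics/p1.png",cv2.resize(np.hstack([a,b]),None,fx=.85,fy=.85))
```

```text
t 7.43 at [ 0.5754 -0.3606  0.2418] q [-0.85  0.04  1.79  0.44  0.8  -2.35] open 0.102 F [ 0.7  0.3 -3.9]
[0.001, -0.003, 0.002, 0.001, -0.516, 0.001] -> [ 0.575 -0.362  0.241]
[0.001, -0.003, 0.001, 0.001, -0.516, 0.001] -> [ 0.575 -0.364  0.24 ]
[[0.59671997 0.3598218  0.06      ]]
```

View pics/p1.png

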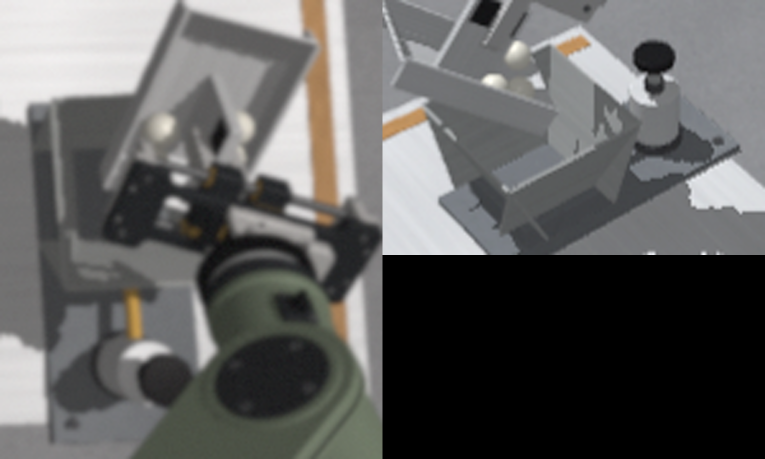

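The tilt is about 36° and the balls are still in the tray, above the hopper. The jack centre comes out at (0.597, 0.360). Joint 6 is nearing its limit, so I turn the heading to be more radial before tipping further.

Run:
```python
from h import *
plan([((.566,-.379,.245),down(-.75,.634),1),((.566,-.379,.245),down(-.75,1.15),2)])
```

```text
t 7.53 at [ 0.5736 -0.3594  0.2392] q [-0.85  0.05  1.79  0.44  0.8  -2.34] open 0.102 F [-0.5  0.  -4.9]
[-0.004, -0.035, -0.009, 0.536, -0.013, 0.724] -> [ 0.566 -0.379  0.245]
[0.0, 0.0, 0.0, 0.0, -0.516, -0.0] -> [ 0.566 -0.379  0.245]
[0.0, 0.0, 0.0, -0.0, -0.516, -0.0] -> [ 0.566 -0.379  0.245]
```

Emit:
{"fn": "arm_command", "kwargs": {
  "steps": "-0.001 -0.007 -0.002 0.107 -0.003 0.145 0;-0.002 -0.014 -0.004 0.214 -0.005 0.29 0;-0.003 -0.021 -0.006 0.32 -0.008 0.434 0;-0.004 -0.028 -0.008 0.43 -0.01 0.58 0;-0.004 -0.035 -0.009 0.536 -0.013 0.724 0"
}}

```text
t: 7.95
position: [0.5686, -0.3811, 0.2484]
tool_rot: [-3.141, 0.639, 2.388]
wrist_force: [1.0, -0.7, -4.5]
opening: 0.102
gripper_force: 60.0
```

Emit:
{"fn": "arm_command", "kwargs": {
  "steps": "0 0 0 0 -0.1 0 0;0 0 0 0 -0.2 0 0;0 0 0 0 -0.3 0 0;0 0 0 0 -0.4 0 0;0 0 0 0 -0.5 0 0"
}}

```text
t: 8.37
position: [0.569, -0.3807, 0.2481]
tool_rot: [3.141, 0.891, 2.392]
wrist_force: [0.0, -0.5, -3.2]
opening: 0.103
gripper_force: 60.0
```

Run:
```python
from h import *
plan([((.566,-.379,.245),down(-.75,1.15),1)])
```

```text
t 8.37 at [ 0.569  -0.3807  0.2481] q [-0.69 -0.03  1.98 -0.14  0.3  -1.4 ] open 0.103 F [ 0.  -0.5 -3.2]
[0.008, -0.001, -0.001, 0.002, -0.519, 0.001] -> [ 0.566 -0.379  0.245]
```

Run:
```python
from h import *
plan([((.574,-.386,.268),down(-.75,1.08),1)])
```

```text
t 8.37 at [ 0.569  -0.3807  0.2481] q [-0.69 -0.03  1.98 -0.14  0.3  -1.4 ] open 0.103 F [ 0.  -0.5 -3.2]
[-0.033, -0.001, -0.011, 0.002, -0.379, 0.001] -> [ 0.574 -0.386  0.268]
```

Emit:
{"fn": "arm_command", "kwargs": {
  "steps": "-0.008 0 -0.003 0 -0.07 0 0;-0.016 0 -0.006 0 -0.15 0 0;-0.024 0 -0.009 0 -0.22 0 0;-0.033 0 -0.011 0 -0.3 0 0;-0.033 0 -0.011 0 -0.38 0 0"
}}

```text
t: 8.78
position: [0.5739, -0.3865, 0.2685]
tool_rot: [-3.136, 1.051, 2.391]
wrist_force: [-0.7, -0.6, -3.6]
opening: 0.103
gripper_force: 60.0
```

Emit:
{"fn": "arm_command", "kwargs": {
  "steps": "0 0 0 0 0 0 0;0 0 0 0 0 0 0;0 0 0 0 0 0 0;0 0 0 0 0 0 0;0 0 0 0 0 0 0"
}}

```text
t: 9.2
position: [0.5738, -0.3866, 0.2684]
tool_rot: [-3.135, 1.051, 2.392]
wrist_force: [-0.8, 0.6, -2.9]
opening: 0.103
gripper_force: 60.0
```

Run:
```python
from h import *
plan([])
c=cam("top");crop(c,370,160,520,340,3,"pics/a.png")
d=cam("scene"); crop(d,150,20,330,170,3,"pics/b.png")
a,b=cv2.imread("pics/a.png"),cv2.imread("pics/b.png")
b=cv2.copyMakeBorder(b,0,90,0,0,cv2.BORDER_CONSTANT); cv2.imwrite("pics/p2.png",cv2.resize(np.hstack([a,b]),None,fx=.8,fy=.8))
```

```text
t 9.2 at [ 0.5738 -0.3866  0.2684] q [-0.69 -0.04  2.05 -0.65  0.1  -0.89] open 0.103 F [-0.8  0.6 -2.9]
```

View pics/p2.png

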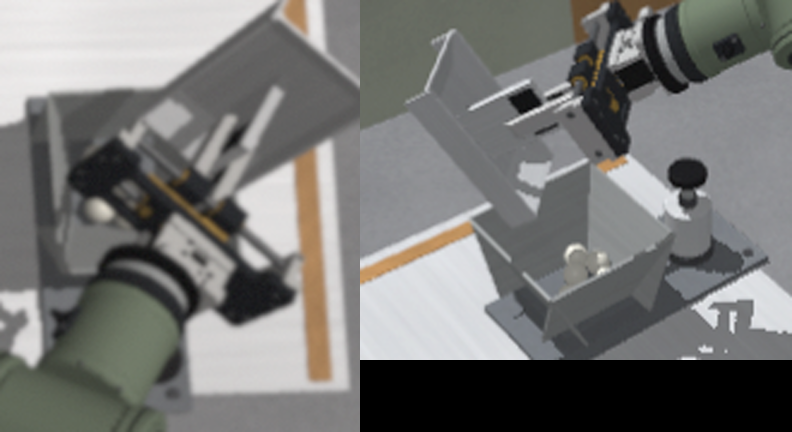

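Balls are in the hopper at about (585,262), at least four visible, and the tray looks empty. I level it and carry it back to the jack.

Run:
```python
from h import *
plan([((.57,-.383,.29),down(-.72,.5),2),((.56,-.36,.31),down(-.6,0),2),((.57,0.0,.32),down(0),3),((.591,.36,.30),down(.03),3)])
```

```text
t 9.3 at [ 0.5737 -0.3866  0.2682] q [-0.69 -0.04  2.05 -0.66  0.1  -0.89] open 0.101 F [-0.3 -0.2 -2.2]
[-0.014, -0.0, -0.013, -0.028, 0.55, -0.023] -> [ 0.572 -0.385  0.279]
[-0.01, 0.0, -0.016, -0.028, 0.55, -0.023] -> [ 0.57  -0.383  0.29 ]
[0.009, 0.009, -0.024, -0.03, 0.499, -0.117] -> [ 0.565 -0.372  0.3  ]
[0.014, 0.01, -0.021, -0.03, 0.499, -0.117] -> [ 0.56 -0.36  0.31]
[0.108, 0.168, -0.006, 0.0, 0.0, -0.4] -> [ 0.563 -0.24   0.313]
[0.073, 0.186, -0.006, 0.0, 0.0, -0.4] -> [ 0.567 -0.12   0.317]
[0.034, 0.197, -0.006, 0.0, 0.0, -0.4] -> [0.57 0.   0.32]
[-0.012, 0.2, 0.011, 0.0, 0.0, -0.02] -> [0.577 0.12  0.313]
[-0.014, 0.2, 0.011, 0.0, 0.0, -0.02] -> [0.584 0.24  0.307]
[-0.016, 0.2, 0.011, -0.0, 0.0, -0.02] -> [0.591 0.36  0.3  ]
```

Emit:
{"fn": "arm_command", "kwargs": {
  "steps": "-0.003 0 -0.003 -0.005 0.11 -0.005 0;-0.006 0 -0.006 -0.01 0.22 -0.01 0;-0.009 0 -0.009 -0.015 0.33 -0.015 0;-0.012 0 -0.011 -0.02 0.44 -0.02 0;-0.014 0 -0.013 -0.028 0.55 -0.023 0"
}}

```text
t: 9.72
position: [0.5724, -0.3846, 0.2809]
tool_rot: [-3.137, 0.775, 2.408]
wrist_force: [-0.2, -1.2, -3.0]
opening: 0.106
gripper_force: 60.0
```

Emit:
{"fn": "arm_command", "kwargs": {
  "steps": "-0.003 0 -0.003 -0.005 0.11 -0.005 0;-0.005 0 -0.006 -0.01 0.22 -0.01 0;-0.007 0 -0.009 -0.015 0.33 -0.015 0;-0.009 0 -0.012 -0.02 0.44 -0.02 0;-0.01 0 -0.016 -0.028 0.55 -0.023 0"
}}

```text
t: 10.13
position: [0.5702, -0.3829, 0.2908]
tool_rot: [3.141, 0.498, 2.422]
wrist_force: [0.2, -0.2, -2.3]
opening: 0.105
gripper_force: 60.0
```

Emit:
{"fn": "arm_command", "kwargs": {
  "steps": "0.002 0.002 -0.005 -0.006 0.1 -0.02 0;0.004 0.004 -0.01 -0.012 0.2 -0.04 0;0.006 0.006 -0.015 -0.018 0.3 -0.07 0;0.008 0.008 -0.02 -0.024 0.4 -0.09 0;0.009 0.009 -0.024 -0.03 0.5 -0.117 0"
}}

```text
t: 10.55
position: [0.5652, -0.3712, 0.3009]
tool_rot: [-3.135, 0.249, 2.485]
wrist_force: [0.4, 0.9, -3.2]
opening: 0.105
gripper_force: 60.0
```

Emit:
{"fn": "arm_command", "kwargs": {
  "steps": "0.003 0.002 -0.004 -0.006 0.1 -0.02 0;0.006 0.004 -0.008 -0.012 0.2 -0.04 0;0.009 0.006 -0.012 -0.018 0.3 -0.07 0;0.012 0.008 -0.016 -0.024 0.4 -0.09 0;0.014 0.01 -0.021 -0.03 0.5 -0.117 0"
}}

```text
t: 10.97
position: [0.5602, -0.3598, 0.3106]
tool_rot: [3.141, -0.001, 2.543]
wrist_force: [-0.0, -0.3, -1.5]
opening: 0.103
gripper_force: 60.0
```

Run:
```python
from h import *
plan([((.57,0.0,.32),down(0),3),((.591,.36,.30),down(.03),3)])
```

```text
t 10.97 at [ 0.5602 -0.3598  0.3106] q [-0.7   0.35  1.15  0.    1.64 -1.67] open 0.103 F [-0.  -0.3 -1.5]
[0.108, 0.168, -0.005, 0.001, -0.0, -0.399] -> [ 0.563 -0.24   0.314]
[0.073, 0.186, -0.005, 0.001, -0.0, -0.399] -> [ 0.567 -0.12   0.317]
[0.034, 0.197, -0.005, 0.001, -0.0, -0.399] -> [0.57 0.   0.32]
[-0.012, 0.2, 0.011, 0.0, 0.0, -0.02] -> [0.577 0.12  0.313]
[-0.014, 0.2, 0.011, 0.0, 0.0, -0.02] -> [0.584 0.24  0.307]
[-0.016, 0.2, 0.011, 0.0, 0.0, -0.02] -> [0.591 0.36  0.3  ]
```

Emit:
{"fn": "arm_command", "kwargs": {
  "steps": "0.022 0.034 -0.001 0 0 -0.08 0;0.043 0.067 -0.002 0 0 -0.16 0;0.065 0.1 -0.003 0 0 -0.24 0;0.086 0.134 -0.004 0 0 -0.32 0;0.108 0.168 -0.005 0 0 -0.4 0"
}}

```text
t: 11.38
position: [0.5639, -0.2391, 0.3135]
tool_rot: [3.141, 0.002, 2.744]
wrist_force: [0.6, 1.3, -2.5]
opening: 0.101
gripper_force: 60.0
```

Emit:
{"fn": "arm_command", "kwargs": {
  "steps": "0.015 0.037 -0.001 0 0 -0.08 0;0.03 0.074 -0.002 0 0 -0.16 0;0.044 0.111 -0.003 0 0 -0.24 0;0.058 0.148 -0.004 0 0 -0.32 0;0.073 0.186 -0.005 0 0 -0.4 0"
}}

```text
t: 11.8
position: [0.567, -0.119, 0.3168]
tool_rot: [3.141, 0.002, 2.944]
wrist_force: [0.4, 0.4, -3.1]
opening: 0.103
gripper_force: 60.0
```

Emit:
{"fn": "arm_command", "kwargs": {
  "steps": "0.007 0.04 -0.001 0 0 -0.08 0;0.014 0.08 -0.002 0 0 -0.16 0;0.02 0.12 -0.003 0 0 -0.24 0;0.027 0.16 -0.004 0 0 -0.32 0;0.034 0.197 -0.005 0 0 -0.4 0"
}}

```text
t: 12.22
position: [0.5705, 0.0015, 0.3199]
tool_rot: [3.14, 0.003, -3.139]
wrist_force: [0.1, 0.5, -2.7]
opening: 0.101
gripper_force: 60.0
```

Emit:
{"fn": "arm_command", "kwargs": {
  "steps": "-0.003 0.05 0.002 0 0 0 0;-0.006 0.1 0.004 0 0 -0.01 0;-0.01 0.16 0.008 0 0 -0.01 0;-0.015 0.22 0.011 0 0 -0.02 0;-0.018 0.28 0.014 0 0 -0.02 0"
}}

```text
t: 12.63
position: [0.5814, 0.1699, 0.3115]
tool_rot: [3.14, 0.002, -3.131]
wrist_force: [1.0, -0.8, -1.9]
opening: 0.102
gripper_force: 60.0
```

Emit:
{"fn": "arm_command", "kwargs": {
  "steps": "-0.004 0.06 0.004 0 0 0 0;-0.009 0.12 0.008 0 0 -0.01 0;-0.014 0.18 0.012 0 0 -0.02 0;-0.019 0.24 0.016 0 0 -0.03 0;-0.024 0.3 0.02 0 0 -0.04 0"
}}

```text
t: 13.05
position: [0.5937, 0.3505, 0.2994]
tool_rot: [3.139, 0.002, -3.111]
wrist_force: [0.0, -0.2, -2.4]
opening: 0.103
gripper_force: 60.0
```

Run:
```python
from h import *
plan([((.592,.36,.25),down(.03),1),((.592,.36,.13),down(.03),1),((.592,.36,.109),down(.03),1)])
c=cam("top");crop(c,370,160,520,280,2.5,"pics/a.png"); crop(c,60,130,220,290,2.5,"pics/a2.png")
d=cam("scene"); crop(d,180,70,300,166,3,"pics/b.png"); 
L=[cv2.imread("pics/%s.png"%n) for n in("a","a2","b")]
L=[cv2.copyMakeBorder(i,0,400-i.shape[0],0,0,cv2.BORDER_CONSTANT) for i in L]
cv2.imwrite("pics/p3.png",cv2.resize(np.hstack(L),None,fx=.69,fy=.69))
```

```text
t 13.05 at [0.5937 0.3505 0.2994] q [ 0.41  0.4   1.1   0.    1.64 -1.19] open 0.103 F [ 0.  -0.2 -2.4]
[0.002, 0.016, 0.082, 0.004, 0.004, 0.002] -> [0.592 0.36  0.25 ]
[-0.0, -0.0, 0.2, -0.0, -0.0, -0.0] -> [0.592 0.36  0.13 ]
[0.0, -0.0, 0.035, -0.0, 0.0, 0.0] -> [0.592 0.36  0.109]
```

View pics/p3.png

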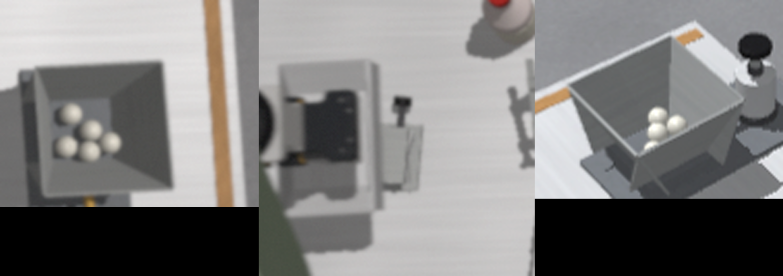

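All five balls are in the hopper, at (69,115), (91,130), (65,147), (89,151) and (112,143). Now I set the tray down.

Emit:
{"fn": "arm_command", "kwargs": {
  "steps": "0.001 0.004 0.02 0 0 0 0;0.002 0.008 0.04 0 0 0 0;0.002 0.012 0.06 0 0 0 0;0.002 0.016 0.075 0 0 0 0;0.002 0.016 0.082 0 0 0 0"
}}

```text
t: 13.57
position: [0.5906, 0.3566, 0.2469]
tool_rot: [-3.141, -0.004, -3.113]
wrist_force: [-0.3, 0.3, -2.8]
opening: 0.107
gripper_force: 60.0
```

Emit:
{"fn": "arm_command", "kwargs": {
  "steps": "0 0 0.045 0 0 0 0;0 0 0.09 0 0 0 0;0 0 0.135 0 0 0 0;0 0 0.175 0 0 0 0;0 0 0.2 0 0 0 0"
}}

```text
t: 13.98
position: [0.5901, 0.3562, 0.1264]
tool_rot: [-3.14, -0.004, -3.113]
wrist_force: [-0.0, -0.7, -3.7]
opening: 0.103
gripper_force: 60.0
```

Emit:
{"fn": "arm_command", "kwargs": {
  "steps": "0 0 0.01 0 0 0 0;0 0 0.02 0 0 0 0;0 0 0.028 0 0 0 0;0 0 0.034 0 0 0 0;0 0 0.034 0 0 0 0"
}}

```text
t: 14.4
position: [0.592, 0.3579, 0.1102]
tool_rot: [3.141, 0.001, -3.112]
wrist_force: [-0.3, 0.4, -2.8]
opening: 0.105
gripper_force: 60.0
```

Run:
```python
from h import *
plan([])
```

```text
t 14.4 at [0.592  0.3579 0.1102] q [ 0.42  0.53  1.31  0.    1.3  -1.18] open 0.105 F [-0.3  0.4 -2.8]
```

Emit:
{"fn": "arm_command", "kwargs": {
  "steps": "0 0 0.001 0 0 0 0;0 0 0.002 0 0 0 0;0 0 0.003 0 0 0 0;0 0 0.003 0 0 0 0.1;0 0 0.003 0 0 0 0.3"
}}

```text
t: 14.82
position: [0.592, 0.3581, 0.1087]
tool_rot: [3.14, 0.001, -3.112]
wrist_force: [-0.3, -0.4, 0.8]
opening: 0.143
gripper_force: 0.0
```

Emit:
{"fn": "arm_command", "kwargs": {
  "steps": "0 0 0 0 0 0 0.6;0 0 0 0 0 0 0.6;0 0 0 0 0 0 0.6;0 0 0 0 0 0 0.6;0 0 0 0 0 0 0.6"
}}

```text
t: 15.23
position: [0.5917, 0.3579, 0.1082]
tool_rot: [3.141, 0.0, -3.112]
wrist_force: [0.3, 0.3, -0.1]
opening: 0.492
gripper_force: 0.0
```

Emit:
{"fn": "arm_command", "kwargs": {
  "steps": "0 0 -0.03 0 0 0 0.6;0 0 -0.08 0 0 0 0.6;0 0 -0.14 0 0 0 0.6;0 0 -0.2 0 0 0 0.6;0 0 -0.24 0 0 0 0.6"
}}

```text
t: 15.65
position: [0.5928, 0.3583, 0.2565]
tool_rot: [3.139, 0.005, -3.112]
wrist_force: [1.0, 0.4, 0.7]
opening: 0.597
gripper_force: 0.0
```

Run:
```python
from h import *
plan([((.472,.142,.15),down(-.128),2)])
c=cam("top");crop(c,60,130,320,320,3,"pics/t4.png")
```

```text
t 15.65 at [0.5928 0.3583 0.2565] q [ 0.42  0.42  1.16  0.    1.56 -1.18] open 0.597 F [1.  0.4 0.7]
[0.106, -0.177, 0.088, 0.003, 0.004, 0.158] -> [0.532 0.25  0.203]
[0.092, -0.185, 0.088, 0.003, 0.004, 0.158] -> [0.472 0.142 0.15 ]
```

View pics/t4.png

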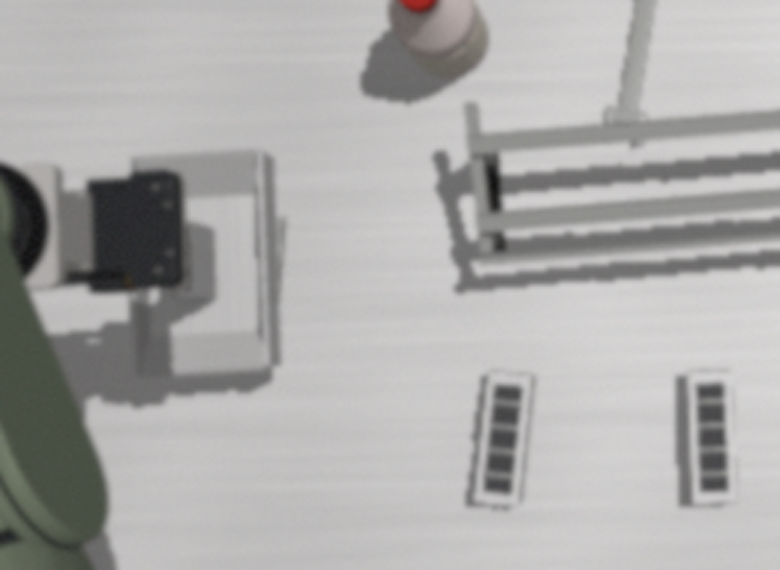

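The tray is back on the jack as before, with its right edge at (266,152–365). Cassette A has been knocked: it is now at (503,439) in this crop, about 2–3 cm from where it was, and B has not moved. I measure both again.

Run:
```python
from h import *
c=cam("top")
def W(uv,z): return ray(c,np.array(uv)/3+[59.67,129.67],z)
for q in ([(487,371),(535,375),(521,507),(468,503)],[(687,371),(731,371),(736,503),(691,506)]):
    P=W(q,.03);d=(P[0]+P[1]-P[2]-P[3])/2;print(P[:,:2].mean(0).round(4),np.hypot(*d[:2]).round(3),np.arctan2(d[1],d[0]).round(3))
plan([((.451,.124,.15),down(-.11),2)])
```

```text
[0.4491 0.1245] 0.11 -0.144
[ 0.4452 -0.0493] 0.11 0.002
t 15.75 at [0.5948 0.3592 0.2597] q [ 0.42  0.42  1.15  0.    1.55 -1.18] open 0.599 F [-0.1  0.2  0.7]
[0.127, -0.193, 0.089, 0.006, 0.011, 0.14] -> [0.523 0.242 0.205]
[0.112, -0.201, 0.09, 0.006, 0.011, 0.14] -> [0.451 0.124 0.15 ]
```

Emit:
{"fn": "arm_command", "kwargs": {
  "steps": "0.02 -0.035 0.01 0 0 0.03 0.7;0.05 -0.075 0.03 0 0 0.06 0.7;0.075 -0.115 0.05 0 0 0.1 0.7;0.1 -0.155 0.07 0 0 0.13 0.7;0.127 -0.193 0.089 0 0 0.16 0.7"
}}

```text
t: 16.17
position: [0.5171, 0.2383, 0.1961]
tool_rot: [-3.141, -0.003, 3.091]
wrist_force: [0.2, -0.7, 0.3]
opening: 0.698
gripper_force: 0.0
```

Emit:
{"fn": "arm_command", "kwargs": {
  "steps": "0.025 -0.045 0.02 0 0 0.04 0.7;0.05 -0.09 0.04 0 0 0.08 0.7;0.08 -0.14 0.06 0 0 0.12 0.7;0.1 -0.18 0.08 0 0 0.16 0.7;0.115 -0.201 0.09 0 0 0.18 0.7"
}}

```text
t: 16.58
position: [0.44, 0.1206, 0.1412]
tool_rot: [-3.14, -0.006, 2.999]
wrist_force: [-0.3, -1.2, -0.6]
opening: 0.698
gripper_force: 0.0
```

Emit:
{"fn": "arm_command", "kwargs": {
  "steps": "0 0 0 0 0 0 0.7;0 0 0 0 0 0 0.7;0 0 0 0 0 0 0.7;0 0 0 0 0 0 0.7;0 0 0 0 0 0 0.7"
}}

```text
t: 17.0
position: [0.445, 0.1236, 0.145]
tool_rot: [3.14, 0.001, 3.003]
wrist_force: [0.2, 0.4, -0.5]
opening: 0.701
gripper_force: 0.0
```

Run:
```python
from h import *
plan([((.449,.1245,.07),down(-.142),1),((.449,.1245,.003),down(-.142),1)])
c=cam("wrist")
P=[R.from_euler("z",-.144).apply([x,y,0])+[.449,.1245,.03] for x in(-.055,.055) for y in(-.019,.019)]
crop(c,0,0,560,420,1,"pics/w2.png",P)
```

```text
t 17.0 at [0.445  0.1236 0.145 ] q [ 0.08  0.02  1.88  0.    1.24 -1.35] open 0.701 F [ 0.2  0.4 -0.5]
[-0.006, 0.002, 0.125, 0.002, 0.002, 0.006] -> [0.449 0.124 0.07 ]
[-0.0, -0.0, 0.112, 0.0, -0.0, -0.0] -> [0.449 0.124 0.003]
```

View pics/w2.png

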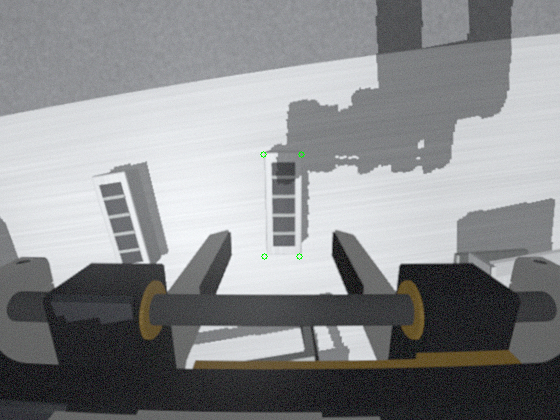

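The wrist view confirms cassette A, with its corners within 2–3 px of the prediction (266–302, 153–253). I descend and grip.

Emit:
{"fn": "arm_command", "kwargs": {
  "steps": "-0.003 0.001 0.03 0 0 0 0.7;-0.006 0.002 0.06 0 0 0 0.7;-0.006 0.002 0.09 0 0 0 0.7;-0.006 0.002 0.115 0 0 0 0.7;-0.006 0.002 0.125 0 0 0 0.7"
}}

```text
t: 17.47
position: [0.4464, 0.1239, 0.0675]
tool_rot: [-3.141, -0.004, 3.002]
wrist_force: [-0.4, -0.1, -0.0]
opening: 0.698
gripper_force: 0.0
```

Emit:
{"fn": "arm_command", "kwargs": {
  "steps": "0 0 0.025 0 0 0 0.7;0 0 0.05 0 0 0 0.7;0 0 0.075 0 0 0 0.7;0 0 0.095 0 0 0 0.7;0 0 0.11 0 0 0 0.7"
}}

```text
t: 17.88
position: [0.4479, 0.1239, 0.0029]
tool_rot: [3.141, -0.0, 3.002]
wrist_force: [-1.1, -0.6, -0.3]
opening: 0.696
gripper_force: 0.0
```

Emit:
{"fn": "arm_command", "kwargs": {
  "steps": "0 0 0 0 0 0 0.3;0 0 0 0 0 0 0.3;0 0 0 0 0 0 0.3;0 0 0 0 0 0 0.3;0 0 0 0 0 0 0.3",
  "grip_force": 30
}}

```text
t: 18.3
position: [0.4487, 0.1239, 0.0044]
tool_rot: [3.14, 0.002, 3.001]
wrist_force: [-0.4, 0.5, 1.2]
opening: 0.403
gripper_force: 30.0
```

Emit:
{"fn": "arm_command", "kwargs": {
  "steps": "0 0 0 0 0 0 0.2;0 0 0 0 0 0 0.2;0 0 0 0 0 0 0.2;0 0 0 0 0 0 0.2;0 0 0 0 0 0 0.2"
}}

```text
t: 18.72
position: [0.4487, 0.1239, 0.0044]
tool_rot: [3.14, 0.002, 3.001]
wrist_force: [-0.5, 0.8, 5.8]
opening: 0.401
gripper_force: 30.0
```

```bash
cat > rk.py <<'E'
from h import *
C=np.array([.662,-.029,.100]); PSI=.042; T20=np.deg2rad(20)
RB=R.from_euler("z",PSI)*R.from_euler("y",-T20)
def bed(x,y,z): return C+RB.apply([x,y,z])
E
python3 - <<'E'
from rk import *
S=readout.observe()
w=down(PSI,T20)
# cassette bottom lies ~0.003 below TCP
z0=S["position"][2]
plan([((.46,.10,.16),down(-.05),1),(bed(0,.06,.12),w,2),(bed(0,.06,.03),w,1),(bed(0,.06,z0+.002),w,1)])
print(z0)
E
```

```text
t 18.72 at [0.4487 0.1239 0.0044] q [ 0.08  0.26  1.96  0.    0.92 -1.35] open 0.401 F [-0.5  0.8  5.8]
[-0.025, -0.036, -0.259, 0.003, 0.004, -0.18] -> [0.46 0.1  0.16]
[-0.135, -0.052, -0.044, -0.016, -0.349, -0.091] -> [0.539 0.065 0.186]
[-0.138, -0.058, -0.021, -0.016, -0.349, -0.091] -> [0.618 0.029 0.213]
[0.0, -0.0, 0.15, -0.0, 0.0, 0.0] -> [0.649 0.031 0.128]
[-0.0, -0.0, 0.039, 0.0, 0.0, 0.0] -> [0.657 0.031 0.106]
0.004395018860172746
```

Emit:
{"fn": "arm_command", "kwargs": {
  "steps": "0 0 -0.03 0 0 0 0.2;-0.005 -0.005 -0.08 0 0 -0.02 0.2;-0.01 -0.015 -0.14 0 0 -0.07 0.2;-0.018 -0.025 -0.2 0 0 -0.12 0.2;-0.025 -0.036 -0.26 0 0 -0.18 0.2"
}}

```text
t: 19.13
position: [0.4582, 0.0996, 0.16]
tool_rot: [3.141, -0.003, 3.093]
wrist_force: [1.1, 0.4, -1.2]
opening: 0.401
gripper_force: 30.0
```

Emit:
{"fn": "arm_command", "kwargs": {
  "steps": "-0.027 -0.01 -0.009 -0.003 -0.07 -0.018 0.2;-0.054 -0.02 -0.018 -0.006 -0.14 -0.036 0.2;-0.081 -0.031 -0.027 -0.009 -0.21 -0.055 0.2;-0.108 -0.042 -0.035 -0.012 -0.28 -0.073 0.2;-0.135 -0.052 -0.044 -0.016 -0.349 -0.091 0.2"
}}

```text
t: 19.55
position: [0.538, 0.0641, 0.183]
tool_rot: [3.137, 0.172, 3.137]
wrist_force: [0.6, 0.1, -1.8]
opening: 0.403
gripper_force: 30.0
```

Emit:
{"fn": "arm_command", "kwargs": {
  "steps": "-0.027 -0.01 -0.004 -0.003 -0.07 -0.018 0.2;-0.055 -0.022 -0.008 -0.006 -0.14 -0.036 0.2;-0.083 -0.034 -0.012 -0.009 -0.21 -0.055 0.2;-0.115 -0.046 -0.017 -0.012 -0.28 -0.073 0.2;-0.145 -0.058 -0.021 -0.016 -0.349 -0.091 0.2"
}}

```text
t: 19.97
position: [0.6215, 0.0289, 0.2098]
tool_rot: [3.141, 0.346, -3.1]
wrist_force: [0.1, 0.6, -2.4]
opening: 0.402
gripper_force: 30.0
```

Emit:
{"fn": "arm_command", "kwargs": {
  "steps": "0 0 0.04 0 0 0 0.2;0 0 0.08 0 0 0 0.2;0 0 0.11 0 0 0 0.2;0 0 0.13 0 0 0 0.2;0 0 0.13 0 0 0 0.2"
}}

```text
t: 20.38
position: [0.6454, 0.0307, 0.1332]
tool_rot: [3.14, 0.339, -3.101]
wrist_force: [-0.1, -0.1, -2.5]
opening: 0.403
gripper_force: 30.0
```

Run:
```python
from rk import *
w=down(PSI,T20)
plan([(bed(0.004,.06,.035),w,1),(bed(.004,.06,.0064),w,1)])
s=readout.observe();print(RB.inv().apply(s["position"]-C))
c=cam("scene"); 
P=[bed(x,y,.0) for x in(-.039,.039) for y in (-.165,.165)]+[bed(-.058,y,.008) for y in (-.165,.165)]
c["image"]=c["image"]; crop(c,190,160,350,300,4.2,"pics/s2.png",P)
```

```text
t 20.38 at [0.6454 0.0307 0.1332] q [-0.11  0.21  1.74  0.07  0.86 -1.76] open 0.403 F [-0.1 -0.1 -2.5]
[-0.01, -0.001, 0.002, 0.003, -0.021, -0.002] -> [0.651 0.031 0.134]
[0.0, -0.0, 0.048, 0.0, -0.0, 0.0] -> [0.661 0.031 0.107]
[-0.00190232  0.06034707  0.0360191 ]
```

View pics/s2.png

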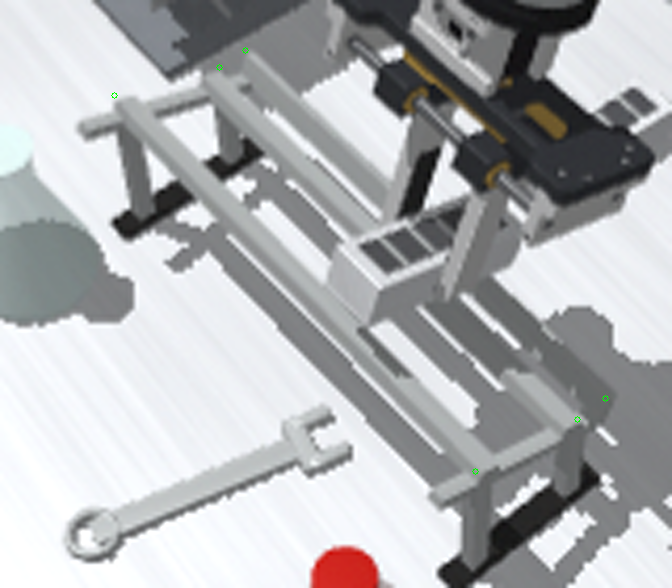

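The scene view shows the rack model within about 2–3 image pixels of the rails and lip. The cassette is held level with the slope, above both rails. I lower it.

Emit:
{"fn": "arm_command", "kwargs": {
  "steps": "-0.005 0 0.01 0 -0.01 0 0.2;-0.01 0 0.02 0 -0.02 0 0.2;-0.01 0 0.03 0 -0.02 0 0.2;-0.01 0 0.038 0 -0.02 0 0.2;-0.01 0 0.038 0 -0.02 0 0.2"
}}

```text
t: 20.85
position: [0.6619, 0.0314, 0.1195]
tool_rot: [3.141, 0.358, -3.1]
wrist_force: [0.3, -0.7, -2.6]
opening: 0.4
gripper_force: 30.0
```

Emit:
{"fn": "arm_command", "kwargs": {
  "steps": "0 0 0.003 0 0 0 0.2;0 0 0.005 0 0 0 0.2;0 0 0.008 0 0 0 0.2;0 0 0.008 0 0 0 0.2;0 0 0.008 0 0 0 0.2"
}}

```text
t: 21.27
position: [0.6639, 0.0313, 0.116]
tool_rot: [3.141, 0.359, -3.1]
wrist_force: [-0.4, -0.2, -1.9]
opening: 0.401
gripper_force: 30.0
```

Run:
```python
from rk import *
plan([])
s=readout.observe();print(RB.inv().apply(s["position"]-C),s["tool_rot"])
```

```text
t 21.27 at [0.6639 0.0313 0.116 ] q [-0.11  0.26  1.72  0.08  0.81 -1.77] open 0.401 F [-0.4 -0.2 -1.9]
[0.00967549 0.06018389 0.0134845 ] [ 3.14093244  0.35909888 -3.10001632]
```

Emit:
{"fn": "arm_command", "kwargs": {
  "steps": "0.004 0 0.003 0 0.01 0 0.2;0.008 0 0.006 0 0.02 0 0.2;0.008 0 0.009 0 0.02 0 0.2;0.008 0 0.011 0 0.02 0 0.2;0.008 0 0.011 0 0.02 0 0.2"
}}

```text
t: 21.68
position: [0.6616, 0.0313, 0.1076]
tool_rot: [3.141, 0.348, -3.1]
wrist_force: [0.6, -0.7, -1.3]
opening: 0.4
gripper_force: 30.0
```

Emit:
{"fn": "arm_command", "kwargs": {
  "steps": "0 0 0.001 0 0 0 0.2;0 0 0.002 0 0 0 0.2;0 0 0.003 0 0 0 0.2;0 0 0.003 0 0 0 0.2;0 0 0.003 0 0 0 0.2"
}}

```text
t: 22.1
position: [0.6625, 0.0312, 0.1065]
tool_rot: [3.141, 0.349, -3.1]
wrist_force: [0.9, -0.4, 0.2]
opening: 0.401
gripper_force: 30.0
```

Run:
```python
from rk import *
plan([])
s=readout.observe();print(RB.inv().apply(s["position"]-C),s["tool_rot"])
```

```text
t 22.1 at [0.6625 0.0312 0.1065] q [-0.11  0.28  1.72  0.07  0.8  -1.77] open 0.401 F [ 0.9 -0.4  0.2]
[0.00508848 0.06016538 0.00508104] [ 3.14096211  0.34933511 -3.09999261]
```

Contact is reached where expected, since the load has come off the wrist. I release, retreat and go to B.

Emit:
{"fn": "arm_command", "kwargs": {
  "steps": "0 0 0 0 0 0 0.45;0 0 0 0 0 0 0.6;0 0 0 0 0 0 0.65;0 0 0 0 0 0 0.65;0 0 0 0 0 0 0.65"
}}

```text
t: 22.52
position: [0.6626, 0.0312, 0.1067]
tool_rot: [3.141, 0.35, -3.1]
wrist_force: [0.4, -1.1, 0.8]
opening: 0.647
gripper_force: 0.0
```

Emit:
{"fn": "arm_command", "kwargs": {
  "steps": "0 0 -0.02 0 0 0 0.65;0 0 -0.05 0 0 0 0.65;0 0 -0.09 0 0 0 0.65;0 0 -0.13 0 0 0 0.65;0 0 -0.17 0 0 0 0.65"
}}

```text
t: 22.93
position: [0.6269, 0.0297, 0.2039]
tool_rot: [3.141, 0.349, -3.1]
wrist_force: [1.0, 0.4, -0.4]
opening: 0.652
gripper_force: 0.0
```

Run:
```python
from rk import *
plan([((.50,-.03,.19),down(.0,.0),2),((.445,-.049,.14),down(0),1)])
c=cam("top");crop(c,190,150,370,310,3.7,"pics/t5.png",[bed(s*.055,.06+y*.019,.03) for s in(-1,1) for y in(-1,1)])
```

```text
t 22.93 at [0.6269 0.0297 0.2039] q [-0.12  0.09  1.72  0.07  0.99 -1.76] open 0.652 F [ 1.   0.4 -0.4]
[0.105, -0.045, -0.026, 0.008, 0.349, 0.041] -> [ 0.563 -0.     0.197]
[0.107, -0.048, -0.007, 0.008, 0.349, 0.041] -> [ 0.5  -0.03  0.19]
[0.092, -0.032, 0.083, 0.0, -0.0, -0.0] -> [ 0.445 -0.049  0.14 ]
```

View pics/t5.png

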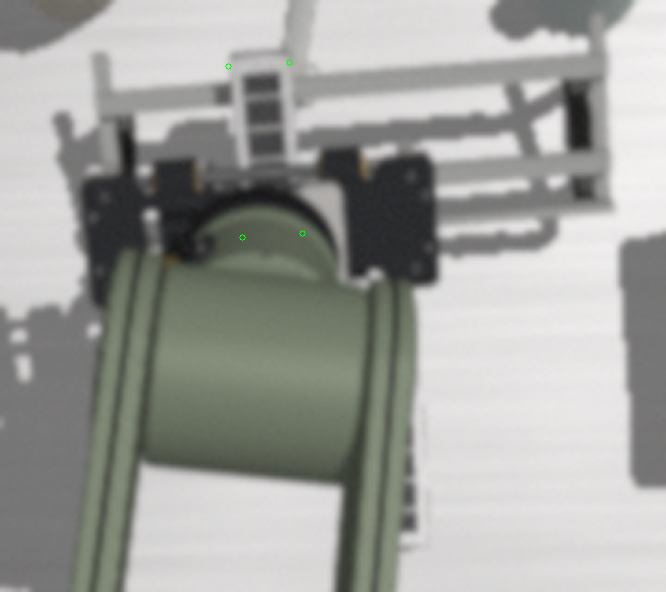

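Cassette A lies across both rails, with its upper end at (262,55) in this crop. Its centre is about +6 mm up the slope, well inside −20..+25. Now cassette B.

Emit:
{"fn": "arm_command", "kwargs": {
  "steps": "0.02 -0.01 -0.005 0 0.07 0.01 0.7;0.042 -0.018 -0.01 0.003 0.14 0.016 0.7;0.063 -0.027 -0.015 0.005 0.21 0.025 0.7;0.084 -0.036 -0.02 0.006 0.28 0.033 0.7;0.105 -0.045 -0.026 0.008 0.349 0.041 0.7"
}}

```text
t: 23.4
position: [0.5636, -0.0002, 0.1959]
tool_rot: [3.14, 0.174, -3.121]
wrist_force: [-0.5, 0.0, 0.2]
opening: 0.696
gripper_force: 0.0
```

Emit:
{"fn": "arm_command", "kwargs": {
  "steps": "0.02 -0.01 -0.001 0 0.07 0.01 0.7;0.043 -0.019 -0.003 0.003 0.14 0.016 0.7;0.064 -0.029 -0.004 0.005 0.21 0.025 0.7;0.086 -0.038 -0.006 0.006 0.28 0.033 0.7;0.107 -0.048 -0.007 0.008 0.349 0.041 0.7"
}}

```text
t: 23.82
position: [0.5004, -0.0303, 0.1888]
tool_rot: [-3.141, -0.0, -3.141]
wrist_force: [-0.1, 0.5, -0.3]
opening: 0.702
gripper_force: 0.0
```

Emit:
{"fn": "arm_command", "kwargs": {
  "steps": "0.02 -0.007 0.02 0 0 0 0.7;0.04 -0.014 0.04 0 0 0 0.7;0.07 -0.022 0.06 0 0 0 0.7;0.092 -0.032 0.083 0 0 0 0.7;0.092 -0.032 0.083 0 0 0 0.7"
}}

```text
t: 24.23
position: [0.4414, -0.0489, 0.1358]
tool_rot: [3.14, -0.006, 3.141]
wrist_force: [-0.8, 0.7, -1.0]
opening: 0.698
gripper_force: 0.0
```

Run:
```python
from h import *
plan([((.446,-.049,.07),down(0),1),((.446,-.049,.003),down(0),1)])
c=cam("wrist")
P=[(.445+x,-.0493+y,.03) for x in(-.055,.055) for y in(-.019,.019)]
crop(c,0,0,560,420,1,"pics/w3.png",P)
```

```text
t 24.23 at [ 0.4414 -0.0489  0.1358] q [-0.31  0.    1.92 -0.    1.23 -1.87] open 0.698 F [-0.8  0.7 -1. ]
[-0.008, -0.0, 0.11, 0.003, -0.013, -0.002] -> [ 0.446 -0.049  0.07 ]
[0.0, -0.0, 0.112, 0.0, 0.0, 0.0] -> [ 0.446 -0.049  0.003]
```

View pics/w3.png

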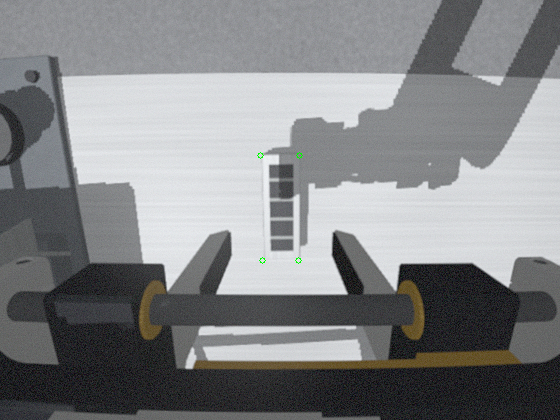

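Cassette B sits exactly at the prediction (262–299, 155–260). That was my last view, so from here I check numerically.

Emit:
{"fn": "arm_command", "kwargs": {
  "steps": "-0.001 0 0.03 0 0 0 0.7;-0.001 0 0.06 0 0 0 0.7;-0.001 0 0.09 0 0 0 0.7;-0.001 0 0.11 0 0 0 0.7;-0.001 0 0.117 0 0 0 0.7"
}}

```text
t: 24.7
position: [0.4468, -0.0489, 0.0677]
tool_rot: [3.141, -0.0, -3.141]
wrist_force: [-0.5, -0.3, 0.5]
opening: 0.7
gripper_force: 0.0
```

Emit:
{"fn": "arm_command", "kwargs": {
  "steps": "0 0 0.025 0 0 0 0.7;0 0 0.05 0 0 0 0.7;0 0 0.075 0 0 0 0.7;0 0 0.095 0 0 0 0.7;0 0 0.107 0 0 0 0.7"
}}

```text
t: 25.12
position: [0.4476, -0.0493, 0.0041]
tool_rot: [-3.141, 0.001, -3.141]
wrist_force: [-0.8, 0.5, -0.4]
opening: 0.697
gripper_force: 0.0
```

Emit:
{"fn": "arm_command", "kwargs": {
  "steps": "0 0 0 0 0 0 0.3;0 0 0 0 0 0 0.3;0 0 0 0 0 0 0.3;0 0 0 0 0 0 0.3;0 0 0 0 0 0 0.3"
}}

```text
t: 25.53
position: [0.4473, -0.0495, 0.005]
tool_rot: [-3.141, 0.002, -3.141]
wrist_force: [0.9, 1.0, 2.9]
opening: 0.406
gripper_force: 30.0
```

Emit:
{"fn": "arm_command", "kwargs": {
  "steps": "0 0 0 0 0 0 0.2;0 0 0 0 0 0 0.2;0 0 0 0 0 0 0.2;0 0 0 0 0 0 0.2;0 0 0 0 0 0 0.2"
}}

```text
t: 25.95
position: [0.4473, -0.0495, 0.005]
tool_rot: [-3.141, 0.002, -3.141]
wrist_force: [0.0, 0.7, 5.9]
opening: 0.405
gripper_force: 30.0
```

Run:
```python
from rk import *
w=down(PSI,T20); y=-.06
plan([((.46,-.06,.16),down(0),1),(bed(.002,y,.12),w,2),(bed(.002,y,.035),w,1),(bed(.002,y,.010),w,1)])
```

```text
t 25.95 at [ 0.4473 -0.0495  0.005 ] q [-0.3   0.23  2.    0.    0.91 -1.87] open 0.405 F [0.  0.7 5.9]
[-0.022, -0.018, -0.258, -0.001, 0.004, 0.0] -> [ 0.46 -0.06  0.16]
[-0.138, -0.025, -0.045, -0.007, -0.349, -0.042] -> [ 0.543 -0.075  0.187]
[-0.143, -0.028, -0.02, -0.007, -0.349, -0.042] -> [ 0.625 -0.091  0.213]
[0.0, -0.0, 0.142, 0.0, 0.0, 0.0] -> [ 0.654 -0.089  0.134]
[-0.0, -0.0, 0.042, 0.0, 0.0, 0.0] -> [ 0.663 -0.089  0.11 ]
```

Emit:
{"fn": "arm_command", "kwargs": {
  "steps": "0 0 -0.03 0 0 0 0.2;-0.005 -0.004 -0.08 0 0 0 0.2;-0.01 -0.008 -0.14 0 0 0 0.2;-0.016 -0.013 -0.2 0 0 0 0.2;-0.022 -0.018 -0.258 0 0 0 0.2"
}}

```text
t: 26.37
position: [0.4585, -0.0599, 0.1597]
tool_rot: [3.141, -0.002, -3.141]
wrist_force: [1.3, 0.1, -1.1]
opening: 0.405
gripper_force: 30.0
```

Emit:
{"fn": "arm_command", "kwargs": {
  "steps": "-0.027 -0.005 -0.009 -0.001 -0.07 -0.008 0.2;-0.055 -0.01 -0.018 -0.003 -0.14 -0.016 0.2;-0.082 -0.015 -0.027 -0.004 -0.21 -0.025 0.2;-0.11 -0.02 -0.036 -0.005 -0.28 -0.033 0.2;-0.138 -0.025 -0.045 -0.007 -0.349 -0.042 0.2"
}}

```text
t: 26.78
position: [0.5423, -0.0749, 0.1838]
tool_rot: [3.138, 0.173, -3.12]
wrist_force: [0.3, 0.1, -2.1]
opening: 0.398
gripper_force: 30.0
```

Emit:
{"fn": "arm_command", "kwargs": {
  "steps": "-0.028 -0.005 -0.004 -0.001 -0.07 -0.008 0.2;-0.057 -0.011 -0.008 -0.003 -0.14 -0.016 0.2;-0.085 -0.016 -0.012 -0.004 -0.21 -0.025 0.2;-0.115 -0.022 -0.016 -0.005 -0.28 -0.033 0.2;-0.145 -0.028 -0.02 -0.007 -0.349 -0.042 0.2"
}}

```text
t: 27.2
position: [0.6267, -0.0901, 0.211]
tool_rot: [3.141, 0.349, -3.099]
wrist_force: [0.2, 0.9, -1.8]
opening: 0.401
gripper_force: 30.0
```

Emit:
{"fn": "arm_command", "kwargs": {
  "steps": "0 0 0.035 0 0 0 0.2;0 0 0.07 0 0 0 0.2;0 0 0.105 0 0 0 0.2;0 0 0.142 0 0 0 0.2;0 0 0.142 0 0 0 0.2"
}}

```text
t: 27.62
position: [0.652, -0.0876, 0.1249]
tool_rot: [3.137, 0.338, -3.1]
wrist_force: [-1.3, 0.5, -2.3]
opening: 0.402
gripper_force: 30.0
```

Emit:
{"fn": "arm_command", "kwargs": {
  "steps": "0 0 0 0 0 0 0.2;0 0 0 0 0 0 0.2;0 0 0 0 0 0 0.2;0 0 0 0 0 0 0.2;0 0 0 0 0 0 0.2"
}}

```text
t: 28.03
position: [0.6561, -0.0892, 0.1344]
tool_rot: [-3.14, 0.352, -3.098]
wrist_force: [-0.5, -0.5, -2.3]
opening: 0.402
gripper_force: 30.0
```

Run:
```python
from rk import *
w=down(PSI,T20); y=-.06
s=readout.observe();print(RB.inv().apply(s["position"]-C),s["tool_rot"])
plan([(bed(.005,y,.010),w,1),(bed(.005,y,.0055),w,1)])
```

```text
[ 0.00382972 -0.05989489  0.03521262] [-3.1400117   0.35157168 -3.09845413]
t 28.03 at [ 0.6561 -0.0892  0.1344] q [-0.33  0.24  1.7   0.16  0.88 -2.03] open 0.402 F [-0.5 -0.5 -2.3]
[-0.002, -0.0, 0.042, -0.002, 0.005, 0.002] -> [ 0.666 -0.089  0.111]
[0.0, 0.0, 0.007, -0.0, -0.0, 0.0] -> [ 0.667 -0.089  0.107]
```

Emit:
{"fn": "arm_command", "kwargs": {
  "steps": "-0.001 0 0.01 0 0 0 0.2;-0.002 0 0.02 0 0 0 0.2;-0.002 0 0.03 0 0 0 0.2;-0.002 0 0.038 0 0 0 0.2;-0.002 0 0.042 0 0 0 0.2"
}}

```text
t: 28.45
position: [0.6645, -0.0882, 0.1078]
tool_rot: [3.141, 0.347, -3.099]
wrist_force: [-0.2, 1.0, -1.8]
opening: 0.404
gripper_force: 30.0
```

Emit:
{"fn": "arm_command", "kwargs": {
  "steps": "0 0 0.002 0 0 0 0.2;0 0 0.004 0 0 0 0.2;0 0 0.006 0 0 0 0.2;0 0 0.006 0 0 0 0.2;0 0 0.006 0 0 0 0.2"
}}

```text
t: 28.87
position: [0.6666, -0.0885, 0.1064]
tool_rot: [-3.141, 0.35, -3.099]
wrist_force: [-0.0, 0.1, -1.7]
opening: 0.407
gripper_force: 30.0
```

Run:
```python
from rk import *
s=readout.observe();print(RB.inv().apply(s["position"]-C),s["tool_rot"],s["wrist_force"])
```

```text
[ 0.004142   -0.05966648  0.00529543] [-3.14079425  0.34982528 -3.09882424] [-0.02241082  0.09271969 -1.70310415]
```

Emit:
{"fn": "arm_command", "kwargs": {
  "steps": "0 0 0.001 0 0 0 0.2;0 0 0.001 0 0 0 0.2;0 0 0.002 0 0 0 0.2;0 0 0.002 0 0 0 0.2;0 0 0.002 0 0 0 0.2"
}}

```text
t: 29.28
position: [0.6667, -0.0885, 0.1063]
tool_rot: [-3.141, 0.349, -3.098]
wrist_force: [-7.2, 0.8, 7.7]
opening: 0.407
gripper_force: 30.0
```

Emit:
{"fn": "arm_command", "kwargs": {
  "steps": "0 0 0 0 0 0 0.2;0 0 0 0 0 0 0.45;0 0 0 0 0 0 0.6;0 0 0 0 0 0 0.65;0 0 0 0 0 0 0.65"
}}

```text
t: 29.7
position: [0.667, -0.0884, 0.1049]
tool_rot: [-3.141, 0.35, -3.099]
wrist_force: [0.5, -0.4, 0.1]
opening: 0.625
gripper_force: 0.0
```

Emit:
{"fn": "arm_command", "kwargs": {
  "steps": "0 0 0 0 0 0 0.65;0 0 -0.02 0 0 0 0.65;0 0 -0.06 0 0 0 0.65;0 0 -0.11 0 0 0 0.65;0 0 -0.16 0 0 0 0.65"
}}

```text
t: 30.12
position: [0.6329, -0.0895, 0.1958]
tool_rot: [3.142, 0.348, -3.099]
wrist_force: [0.2, -0.5, -0.2]
opening: 0.65
gripper_force: 0.0
```

Run:
```python
from rk import *
plan([((.50,-.15,.26),down(-.2),2),((.37,-.353,.24),down(-.4),2),((.37,-.353,.17),down(-.4),1),((.37,-.353,.138),down(-.4),1)])
```

```text
t 30.12 at [ 0.6329 -0.0895  0.1958] q [-0.35  0.13  1.7   0.15  1.   -2.02] open 0.65 F [ 0.2 -0.5 -0.2]
[0.088, -0.046, -0.089, 0.042, 0.346, 0.24] -> [ 0.566 -0.12   0.228]
[0.095, -0.058, -0.072, 0.042, 0.346, 0.24] -> [ 0.5  -0.15  0.26]
[0.073, -0.187, 0.017, -0.0, -0.0, 0.2] -> [ 0.435 -0.252  0.25 ]
[0.054, -0.194, 0.017, -0.0, -0.0, 0.2] -> [ 0.37  -0.353  0.24 ]
[0.0, -0.0, 0.117, 0.0, 0.0, -0.0] -> [ 0.37  -0.353  0.17 ]
[-0.0, -0.0, 0.053, 0.0, 0.0, 0.0] -> [ 0.37  -0.353  0.138]
```

Emit:
{"fn": "arm_command", "kwargs": {
  "steps": "0.018 -0.009 -0.018 0.008 0.07 0.05 0.3;0.035 -0.018 -0.036 0.017 0.14 0.1 0;0.053 -0.028 -0.053 0.025 0.21 0.14 0;0.07 -0.037 -0.07 0.034 0.28 0.19 0;0.088 -0.046 -0.089 0.042 0.346 0.24 0"
}}

```text
t: 30.53
position: [0.5666, -0.1205, 0.2286]
tool_rot: [3.132, 0.175, 3.06]
wrist_force: [0.5, -0.9, -0.4]
opening: 0.334
gripper_force: 0.0
```

Emit:
{"fn": "arm_command", "kwargs": {
  "steps": "0.018 -0.01 -0.014 0.008 0.07 0.05 0;0.036 -0.022 -0.028 0.017 0.14 0.1 0;0.055 -0.034 -0.042 0.025 0.21 0.14 0;0.075 -0.046 -0.057 0.034 0.28 0.19 0;0.095 -0.058 -0.072 0.042 0.346 0.24 0"
}}

```text
t: 30.95
position: [0.5004, -0.1505, 0.2608]
tool_rot: [-3.141, 0.001, 2.941]
wrist_force: [0.3, -0.0, -0.5]
opening: 0.006
gripper_force: 0.0
```

Emit:
{"fn": "arm_command", "kwargs": {
  "steps": "0.014 -0.037 0.003 0 0 0.04 0;0.028 -0.074 0.006 0 0 0.08 0;0.043 -0.11 0.01 0 0 0.12 0;0.058 -0.15 0.014 0 0 0.16 0;0.073 -0.187 0.017 0 0 0.2 0"
}}

```text
t: 31.37
position: [0.4351, -0.2524, 0.25]
tool_rot: [-3.141, 0.003, 2.841]
wrist_force: [-0.1, -0.8, 0.1]
opening: -0.0
gripper_force: 0.0
```

Emit:
{"fn": "arm_command", "kwargs": {
  "steps": "0.011 -0.04 0.003 0 0 0.04 0;0.022 -0.08 0.006 0 0 0.08 0;0.033 -0.12 0.01 0 0 0.12 0;0.044 -0.16 0.014 0 0 0.16 0;0.054 -0.194 0.017 0 0 0.2 0"
}}

```text
t: 31.78
position: [0.3695, -0.3544, 0.2397]
tool_rot: [-3.141, 0.002, 2.74]
wrist_force: [1.3, 0.1, 0.4]
opening: 0.006
gripper_force: 0.0
```

Run:
```python
from rk import *
plan([((.37,-.353,.17),down(-.4),1),((.37,-.353,.138),down(-.4),1)])
for n in ("top","scene"):
  c=cam(n); cv2.imwrite(f"pics/{n}_end.png",c["image"][:,:,::-1]); g=cv2.cvtColor(c["image"],cv2.COLOR_RGB2GRAY)
  for y in (.06,-.06):
    poly=proj(c,[bed(a*.053,y+b*.017,.03) for a,b in((-1,-1),(-1,1),(1,1),(1,-1))])
    m=np.zeros_like(g); cv2.fillPoly(m,[cv2.convexHull(poly.round().astype(np.int32))],255); m=cv2.dilate(m,np.ones((9,9)))
    d=((g<95)&(m>0)).astype(np.uint8); k,l,st,ce=cv2.connectedComponentsWithStats(d)
    pts=[]
    for i in range(1,k):
      if st[i,4]>=8:
        # intersect ray with top-face plane (bed z=.03)
        r0=ray(c,ce[i],.2)[0]; r1=ray(c,ce[i],0.)[0]
        a,b=[RB.inv().apply(r-C) for r in(r0,r1)]; t=(.03-a[2])/(b[2]-a[2]); pts.append((a+t*(b-a))[:2].round(4).tolist()+[int(st[i,4])])
    print(n,y,pts)
```

```text
t 31.78 at [ 0.3695 -0.3544  0.2397] q [-0.93  0.04  1.65  0.    1.44 -2.1 ] open 0.006 F [1.3 0.1 0.4]
[0.0, 0.003, 0.116, -0.001, 0.005, -0.003] -> [ 0.37  -0.353  0.17 ]
[-0.0, -0.0, 0.053, -0.0, -0.0, -0.0] -> [ 0.37  -0.353  0.138]
top 0.06 [[0.0052, 0.0592, 379], [0.0381, 0.0834, 25], [-0.0304, 0.0792, 184], [0.0051, 0.0349, 12], [-0.0472, 0.0364, 15]]
top -0.06 [[0.0024, -0.0607, 376], [0.0386, -0.0369, 28], [0.006, -0.0361, 20], [0.0062, -0.0838, 12], [-0.0231, -0.0371, 23], [-0.0492, -0.0378, 40], [-0.0452, -0.0843, 14]]
scene 0.06 [[0.024, 0.0341, 33], [0.0056, 0.0592, 247], [0.012, 0.086, 185]]
scene -0.06 [[0.0205, -0.0855, 23], [0.0028, -0.0601, 207], [0.0092, -0.0334, 149]]
```

Both cameras agree: the cassette mesh centres are at bed (0.005, 0.059) and (0.0025, −0.061), flat on the rails. Step 1 is done, so I press the plunger.

Emit:
{"fn": "arm_command", "kwargs": {
  "steps": "0 0.001 0.03 0 0 0 0;0 0.002 0.06 0 0 0 0;0 0.003 0.09 0 0 0 0;0 0.003 0.11 0 0 0 0;0 0.003 0.116 0 0 0 0"
}}

```text
t: 32.3
position: [0.3708, -0.3496, 0.1675]
tool_rot: [3.139, -0.002, 2.743]
wrist_force: [-0.4, 0.8, -0.3]
opening: 0.006
gripper_force: 0.0
```

Emit:
{"fn": "arm_command", "kwargs": {
  "steps": "0 0 0.02 0 0 0 0;0 0 0.04 0 0 0 0;0 0 0.055 0 0 0 0;0 0 0.065 0 0 0 0;0 0 0.07 0 0 0 0"
}}

```text
t: 32.72
position: [0.3719, -0.3515, 0.1278]
tool_rot: [3.141, 0.002, 2.742]
wrist_force: [-0.6, 1.5, 4.0]
opening: 0.007
gripper_force: 2.4
```

Emit:
{"fn": "arm_command", "kwargs": {
  "steps": "0 0 0.004 0 0 0 0;0 0 0.009 0 0 0 0;0 0 0.013 0 0 0 0;0 0 0.017 0 0 0 0;0 0 0.02 0 0 0 0"
}}

```text
t: 33.13
position: [0.372, -0.3515, 0.1169]
tool_rot: [3.141, 0.002, 2.742]
wrist_force: [-1.0, 2.7, 7.7]
opening: -0.001
gripper_force: 4.2
```

Run:
```python
from h import *
plan([])
```

```text
t 33.13 at [ 0.372  -0.3515  0.1169] q [-0.93  0.17  1.79  0.    1.19 -2.1 ] open -0.001 F [-1.   2.7  7.7]
```

Emit:
{"fn": "arm_command", "kwargs": {
  "steps": "0 0 0.002 0 0 0 0;0 0 0.004 0 0 0 0;0 0 0.006 0 0 0 0;0 0 0.006 0 0 0 0;0 0 0.006 0 0 0 0"
}}

```text
t: 33.55
position: [0.372, -0.3515, 0.1142]
tool_rot: [3.141, 0.002, 2.742]
wrist_force: [-1.3, 5.0, 11.9]
opening: 0.004
gripper_force: 5.8
```

Run:
```python
from h import *
plan([])
```

```text
t 33.55 at [ 0.372  -0.3515  0.1142] q [-0.93  0.17  1.79  0.    1.18 -2.1 ] open 0.004 F [-1.3  5.  11.9]
```

Emit:
{"fn": "arm_command", "kwargs": {
  "steps": "0 0 0.002 0 0 0 0;0 0 0.003 0 0 0 0;0 0 0.003 0 0 0 0;0 0 0.003 0 0 0 0;0 0 0.003 0 0 0 0"
}}

```text
t: 33.97
position: [0.3721, -0.3516, 0.114]
tool_rot: [3.141, 0.002, 2.742]
wrist_force: [-4.2, 7.5, 20.5]
opening: 0.007
gripper_force: 10.2
```

Run:
```python
from h import *
plan([])
```

```text
t 33.97 at [ 0.3721 -0.3516  0.114 ] q [-0.93  0.17  1.79  0.    1.18 -2.1 ] open 0.007 F [-4.2  7.5 20.5]
```

The force jumped to 20 N with no further travel, so the plunger is at its stop. I rise away from it.

Emit:
{"fn": "arm_command", "kwargs": {
  "steps": "0 0 -0.01 0 0 0 0;0 0 -0.03 0 0 0 0;0 0 -0.06 0 0 0 0;0 0 -0.1 0 0 0 0;0 0 -0.15 0 0 0 0"
}}

```text
t: 34.38
position: [0.3704, -0.3505, 0.1996]
tool_rot: [3.14, -0.002, 2.742]
wrist_force: [-0.2, -0.3, 0.8]
opening: 0.002
gripper_force: 0.0
```

Emit:
{"fn": "arm_command", "kwargs": {
  "steps": "0 0 -0.03 0 0 0 0;0 0 -0.06 0 0 0 0;0 0 -0.06 0 0 0 0;0 0 -0.06 0 0 0 0;0 0 -0.06 0 0 0 0"
}}

```text
t: 34.8
position: [0.3708, -0.351, 0.2348]
tool_rot: [3.141, -0.0, 2.742]
wrist_force: [1.0, -0.3, -0.1]
opening: 0.004
gripper_force: 0.0
```

Run:
```python
from rk import *
plan([])
old=cv2.imread("pics/top_end.png"); c=cam("top"); new=c["image"][:,:,::-1]
d=cv2.absdiff(old,new).max(2)
for n,(x0,y0,x1,y1) in dict(rack=(210,155,360,225),tray=(95,170,160,265),bottle=(185,110,230,160),flask=(330,115,370,160)).items(): print(n,(d[y0:y1,x0:x1]>40).sum())
# tray: grip plate / lip edges against the first picture
a=cv2.cvtColor(cv2.imread("pics/top0.png")[170:270,90:165],cv2.COLOR_BGR2GRAY).astype(np.float32)
b=cv2.cvtColor(np.ascontiguousarray(new[170:270,90:165]),cv2.COLOR_BGR2GRAY).astype(np.float32)
print("tray shift px",cv2.phaseCorrelate(a,b,cv2.createHanningWindow((75,100),cv2.CV_32F)))
```

```text
t 34.8 at [ 0.3708 -0.351   0.2348] q [-0.93  0.05  1.66  0.    1.44 -2.1 ] open 0.004 F [ 1.  -0.3 -0.1]
rack 0
tray 0
bottle 0
flask 0
tray shift px ((0.9336924789556278, -2.1100358438032316), 0.7073140014648438)
```

```bash
python3 -c "
from station import workorder
print(workorder.close_job())"
```

```text
the job is handed in; nothing more can be done
None
```

I handed the job in at about 35 s of robot time, and every check I could make passed; the hand-in returned no verdict. Both cassettes lie flat on the drain rack, all five balls are in the hopper, the empty tray stands on the jack a few millimetres from its centre, and the plunger was pressed to its stop and released; I did not measure that it came back up. The bottle and flask were not moved; the wrench was last seen in place before the second cassette was laid.

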